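# Hang the wall tray on its two screws and store the jar in it

### The arm

A 6-joint arm with a two-finger parallel gripper is mounted at the origin on the work surface. World frame = base frame: x ahead of the robot, y to its left, z up, the work surface at z = 0. Lengths are in m, angles in degrees, forces in N, time in s.
With the tool pointing down it reaches from about 0.325 to 0.9 m from the base axis. Payload 6.1 kg.
Tool frame: the origin (TCP) lies between the finger pads; the fingertips stand r.finger_overhang ahead of it and the grasp point (between the pads) lies 5 mm behind it (r.finger_overhang is the distance from the TCP to the fingertips, in m); z points along the fingers, y is the direction in which the jaws open and shut (so a half turn about z gives the same grasp; the last joint's range is limited). The gripper opens to 85 mm and grips with 20 to 120 N. Pads are 22 mm wide; open, the fingers measure 114 mm over their backs; the gripper's body (76 mm by 85 mm) begins 54 mm behind the grasp point. The pads swing forward as they close: fully open they stand 13 mm farther back than shut.
Start: joints at [-71.224, 12.628, 87.462, -0, 79.91, -7.225], TCP at [0.274, -0.562, 0.221] pointing down, gripper open.
Joint ranges: [-170.65, 170.65], [-52.31, 119.04], [5.05, 147.46], [-71.25, 251.25], [11.57, 151.72], [-153.62, 153.62]. Speed limits (degrees/s): [147.25, 147.25, 172.46, 180, 180, 180].

### API

Orientations are given as [roll, pitch, yaw] about the fixed x, y, z axes, in that order (R = Rz(yaw) Ry(pitch) Rx(roll)).
In Python, from cell import readout, imaging, finish_job, r gives the robot as it stands.
- The arm moves only by the tool carry_out, never from a script. Its argument "deltas" is a list of rows, each a list of 5 numbers: the shift along the tool's x, y, z in m, then the turn about the tool's z in degrees, then the finger opening in m, from 0 to 0.0854. A call has 1 to 12 rows; each row shifts and turns the pose as measured when the row begins, along the tool's axes as they then stand; what a row does not reach is not made up. A row lasts 1/10 s, in which the tool goes at most 50 mm and 8.59 degrees, less where a joint would pass 70% of its speed; a pose out of reach is approached as far as the arm can. A call with a gripper value outside its range is refused whole. The fingers move at their own pace and stop on an object; the grip force is fixed at half the most. Time passes only in rows, so rows that do not move let the fingers close. It gives the time, the measured TCP pose, the force and the opening at its end, in the units of the state.
- readout.observe(): the state, without advancing time (a new reading comes with each control period).
- imaging.camera(name): name is "scene" or "top" or "wrist"; returns the picture (400x640x3 uint8, red, green, blue); there is no depth.
- imaging.camera_params(name): a dict with "fx", "fy", "cx", "cy" (pixels), "k1" (the pictures are not rectified: a ray, as slopes to the right and down, at radius r is drawn at 1 + k1 r^2 times it, then the intrinsics apply), "position" and "rotation" of the camera in the world. Camera axes: x right, y up, looking along -z (the intrinsics and any distortion apply to the point x, -y, -z); pixel columns grow to the right and rows downward; lengths in m; the calibration is good to about 2 mm. A picture is of the moment at which its call begins: read the wrist's pose just before it. camera_params takes no time and is no camera call; for the wrist camera it gives the pose at the moment of the call.
- finish_job(): hands the job in, once; it reports no verdict.
The state is a dict: "time_s": time; "joint_positions": joint angles; "qvel": joint speeds; "joint_efforts": joint torques, N m; "ee_pos": TCP position; "tool_rot": TCP orientation; "ft_force": force on the tool from outside, world axes, zero at the start; "moment": the same for the moment, N m; "grip_width": opening from 0.0 (shut) to 1.0 (fully open).
Only numpy, scipy, OpenCV 4.12 (cv2) and the standard library are available. Lean on these libraries where they do the work, as an engineer would, in place of code of your own. Each camera call takes 0.05 s, during which the arm holds its last target. There are 200 camera calls.

### The job

Hang the sheet-metal tray on the board: slip both of its keyholes over the two screw heads and let it down gently until both screws sit at the top of the narrow slots, then let go. Then set the tall jar of screws down gently in the hung tray, standing upright, and leave the squat jar, the tape, the torch and the screwdriver where they are.

Things in the scene. Friction and masses are not known exactly. Their poses are not given: they have to be found in the camera images.
- board: FIXED timber plank standing on edge on the bench: 340 long (own y), 22 thick (x), 122 mm tall. Origin: centre of its underside; z up. Its front face, 11 mm from the origin, looks along its own -x. Two steel headed screws stick level out of that face at y = +70 and -70 mm, 110 mm above the bench. The bench in front is clear. Steel angle brackets hold it from behind.
- screw_l (a point): board's screw at its y = +70 mm: middle of the bare shank, 4 mm out from the front face, 110 mm above the bench. Shank 7 mm diameter and 8 mm long, then a round head 14 mm diameter, 4 mm thick (12 mm proud in all). Axes as the board's.
- screw_r (a point): the same for the screw at the board's y = -70 mm.
- tray: loose sheet-metal wall tray, 0.3 to 0.6 kg, upright on the bench at first. Origin: underside of its back plate, in the middle of the plate's thickness. Plate 4 mm thick, 200 wide (own y), 102 mm high; a shallow tray 100 mm deep stands out from it along its own -x; z up. It hangs heading the same way as the board (axes along the board's axes), the plate's back to the board.
- tray_grip (a point): centre of the tray's grip, a dark wooden bar on a tab above the middle of the plate: 80 mm long (y), 14 thick (x), 24 high, centred on the plate's middle plane, 130 mm above the tray's underside. Axes as the tray's. With the tray hung it is 155 mm above the bench, clear above the board's top edge. Let go, the hung tray leans forward up to 3 degrees.
- seat_l (a point): top of the tray's keyhole at y = +70 mm, where screw_l's axis lies once hung: mid plate thickness, 85 mm above the underside, 45 below the grip. The keyhole: a wide opening 20 x 20 mm, centred 19 mm below this point, lets the head through; it tapers above to a slot 10.5 mm wide that ends 3.5 mm above this point. So with heads in the openings the tray comes down 19 mm.
- seat_r (a point): the same for the keyhole at the tray's y = -70 mm; belongs to screw_r.
- tray_floor (a point): centre of the upper surface of the tray's floor, 97 (x) by 194 mm (y) inside, floor 3 mm thick; 127 mm below the grip and 50.5 mm in front (-x) of the plate's middle plane. Rims 22 mm high, the side rims 50 mm high within 30 mm of the plate. Axes as the tray's.
- tall_jar: the tall jar: origin at the centre of its underside, z up.
- tall_jar_mid (a point): centre (half-way up, on the axis) of the loose tall jar of screws: glass with a steel lid of the same width, 58 mm diameter, 115 mm tall, 0.2 to 0.4 kg, upright on the right-hand half of the bench. The other glass jar is wider and much lower.
- squat_jar_mid (a point): bystander, to be left alone: a squat glass jar with a steel lid, 72 mm diameter, 68 mm tall (NOT the one to store); this point is near its middle
- tape_mid (a point): bystander, to be left alone: a roll of grey tape lying flat, 84 mm diameter, 45 mm tall, with a 60 mm hole; this point is near its middle
- screwdriver_mid (a point): bystander, to be left alone: a black-handled screwdriver lying on the bench, 200 mm long, 26 mm thick; this point is near its middle
- torch_mid (a point): bystander, to be left alone: a black torch lying on the bench, 165 mm long, up to 48 mm thick; this point is near its middle

How it is judged (in metres and radians):
On the way, in this order (a step that is already met when the one before it is completed fails the run):
1. the tray hangs by both keyholes on the two screws and has been let go (distance between seat_l and screw_l below 0.006 m and distance between seat_r and screw_r below 0.006 m and contact force between the fingers and tray below 0.2 N), for 0.3 s.
2. the tall jar stands in the hung tray (distance between seat_l and screw_l below 0.006 m and distance between seat_r and screw_r below 0.006 m and x of tall_jar_mid in the frame of tray_floor between -0.03 and 0.03 m and y of tall_jar_mid in the frame of tray_floor between -0.075 and 0.075 m and z of tall_jar_mid in the frame of tray_floor between 0.05 and 0.064 m and angle between tall_jar_mid's own z axis and vertical below 0.15 rad), for 0.2 s.
At the end, for the whole second after the job is handed in: Both seat points of the tray are within 6 mm of their screws' shanks (so it hangs in the slots behind the heads), the tall jar stands on the tray's floor inside its rims, tilted less than 0.15 rad, and both are at rest (all of step 2 and linear speed of each of tray, tall_jar below 0.02 m/s); the robot touches nothing.
It fails at once if the squat jar, the tape, the torch or the screwdriver is shifted by more than 30 mm (distance of any of squat_jar_mid, tape_mid, screwdriver_mid, torch_mid from where it was at the start of the episode above 0.03 m).
It fails at once if the tray is tipped over (more than 35 degrees) (angle between tray_grip's own z axis and vertical above 0.61 rad).
It fails at once if the tall jar is tipped over (more than 45 degrees) (angle between tall_jar_mid's own z axis and vertical above 0.79 rad).
It fails at once if the jar is let fall (out of the fingers and moving faster than 0.45 m/s, a fall of about 1 cm) (linear speed of tall_jar above 0.45 m/s and contact force between the fingers and tall_jar below 0.1 N).
It fails at once if the tray is let fall (out of the fingers and moving faster than 0.45 m/s, a fall of about 1 cm) (linear speed of tray above 0.45 m/s and contact force between the fingers and tray below 0.1 N).
It also fails if it takes over 64 s, if anything falls off the work surface, if the arm or the gripper's body presses on something with over 40 N, if the wrist force passes 120 N, or if a joint passes its speed limit or range.

## Working session

There is one attempt and no reset: what is moved stays moved. The work goes in short steps, Python scripts to look and compute and a tool call to move; the robot and the scene stay as the last step left them, time stands still between calls to the robot, and variables do not carry over. Pictures are saved under pics/ and viewed, about 8 in all and at most 12, crops included, and the job is handed in when it is done.

Besides the shell and the picture viewer there is one more tool, called after ">>>" as a command line: name --pt "numbers of a row" for each row, then --argument value for the rest. carry_out: Moves the arm, as the interface text tells. Its arguments: {"type":"object","properties":{"deltas":{"type":"array"}},"required":["deltas"]}

```bash
mkdir -p pics; ls; cat > h.py <<'E'
import numpy as np,cv2
from cell import readout,imaging,finish_job,r
def snap(n,f):
    P=imaging.camera_params(n);im=imaging.camera(n);cv2.imwrite('pics/'+f,im[:,:,::-1]);return im,P
def ray(P,uv):
    x=(uv[0]-P['cx'])/P['fx'];y=(uv[1]-P['cy'])/P['fy']
    K=np.array([[P['fx'],0,P['cx']],[0,P['fy'],P['cy']],[0,0,1.]])
    x,y=cv2.undistortPoints(np.array([[uv]],float),K,np.array([P['k1'],0,0,0.]))[0,0]
    d=np.array(P['rotation'])@np.array([x,-y,-1]);return np.array(P['position']),d/np.linalg.norm(d)
def atz(P,uv,z):
    o,d=ray(P,uv);return o+d*(z-o[2])/d[2]
def tri(*pv):
    A=np.zeros((3,3));b=np.zeros(3)
    for P,uv in pv:
        o,d=ray(P,uv);M=np.eye(3)-np.outer(d,d);A+=M;b+=M@o
    p=np.linalg.solve(A,b);res=[np.linalg.norm(np.cross(p-ray(P,uv)[0],ray(P,uv)[1])) for P,uv in pv];return p,res
def proj(P,X):
    c=np.array(P['rotation']).T@(np.array(X)-np.array(P['position']));x,y=c[0]/-c[2],-c[1]/-c[2];s=1+P['k1']*(x*x+y*y)
    return P['cx']+P['fx']*x*s,P['cy']+P['fy']*y*s
E
python3 - <<'E'
from h import *
a,P=snap('scene','s0.png');b,Q=snap('top','t0.png')
print(P,Q,readout.observe(),r.finger_overhang)
E
```

```text
pics
{'fx': 463.48235142185257, 'fy': 463.48235142185257, 'cx': 320.6442300232985, 'cy': 199.24484772198653, 'k1': -0.10699247820697143, 'position': array([1.01615084, 0.11386499, 0.95473372]), 'rotation': array([ 31.21612179,  -0.89368719, 110.31012722])} {'fx': 427.12730161297895, 'fy': 427.12730161297895, 'cx': 316.7726933694314, 'cy': 196.23417568826443, 'k1': -0.009766231436234106, 'position': array([ 0.39720723, -0.04085221,  1.04185999]), 'rotation': array([  7.36788711,  -0.6371603 , -90.54162636])} {'time_s': 0.1, 'joint_positions': array([-7.12236718e+01,  1.26722723e+01,  8.75200852e+01,  1.61049900e-03,
        7.99104007e+01, -7.22400535e+00]), 'qvel': array([-0.07688546, -0.01243186, -0.25450556,  0.10384598,  0.01008175,
       -0.01018807]), 'joint_efforts': array([ 1.70454023e-03, -4.98241961e+01, -3.90547085e+01, -6.24332006e-05,
        5.67606548e-03, -2.83883014e-05]), 'ee_pos': array([ 0.27381508, -0.56119302,  0.22008382]), 'tool_rot': array([-1.79898257e+02, -1.44942229e-02,  2.60000371e+01]), 'ft_force': array([0.26882979, 0.15368922, 0.46434917]), 'moment': array([-0.04429209, -0.03271563,  0.0070535 ]), 'grip_width': 1.0004255535415487} 0.014
```

View pics/s0.png

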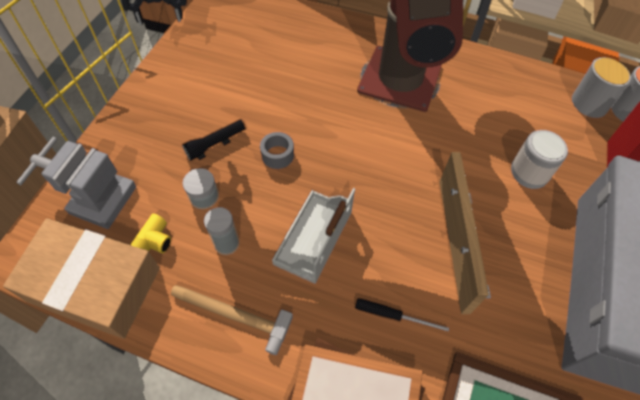

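View pics/t0.png

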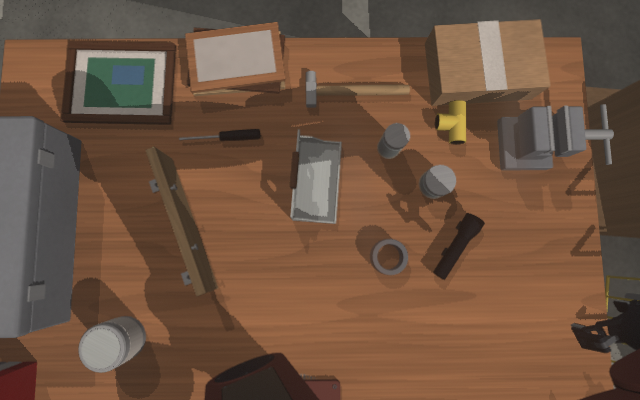

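The scene view shows the tray at about (313,235), the board at (465,230) and the tall jar at (221,230). In the top view they are at (317,180), (180,220) and (396,138). The camera rotation comes as rpy, so I'll convert it and enlarge crops.

```bash
sed -i "s/^def snap/from scipy.spatial.transform import Rotation as Ro\n_cp=imaging.camera_params\ndef cp(n):\n    P=dict(_cp(n));P['rotation']=Ro.from_euler('xyz',P['rotation'],degrees=True).as_matrix();return P\ndef snap/; s/P=imaging.camera_params(n)/P=cp(n)/" h.py
python3 - <<'E'
import cv2,numpy as np
t=cv2.imread('pics/t0.png');s=cv2.imread('pics/s0.png')
a=cv2.resize(t[120:310,140:420],None,fx=2.85,fy=2.85,interpolation=cv2.INTER_CUBIC)
cv2.imwrite('pics/tc.png',a)
b=cv2.resize(s[140:320,180:500],None,fx=2.5,fy=2.5,interpolation=cv2.INTER_CUBIC)
cv2.imwrite('pics/sc.png',b)
E
```

```text
(no output)
```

View pics/tc.png

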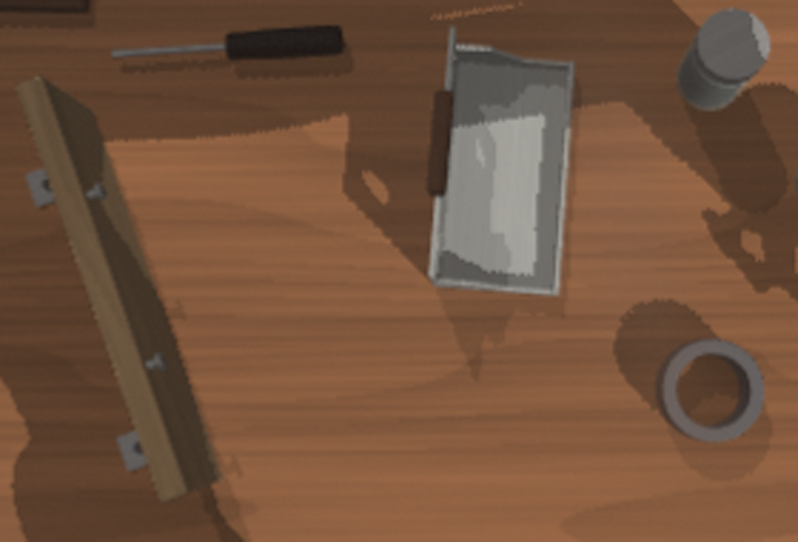

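View pics/sc.png

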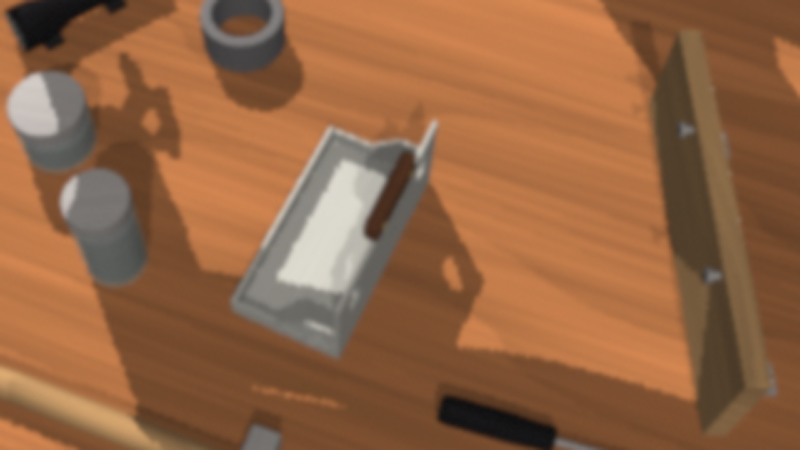

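```bash
cat > m.py <<'E'
from h import *
P=cp('scene');Q=cp('top')
T=lambda u,v:(Q,(u/2.85+140,v/2.85+120))
S=lambda u,v:(P,(u/2.5+180,v/2.5+140))
D=dict(scr_far=(T(97,191),S(712,275)),scr_near=(T(157,362),S(685,129)),grip_far=(T(442,92),S(373,235)),grip_near=(T(437,194),S(408,155)),
 lid=(T(733,46),S(97,201)),bfar=(T(45,78),S(742,392)),bnear=(T(187,490),S(683,32)),platefar=(T(453,27),S(435,122)))
X={}
for k,v in D.items():
    try:
        p,e=tri(*v);X[k]=p;print(k,p.round(4),np.round(e,4))
    except Exception as ex: print(ex)
for a,b in (('scr_far','scr_near'),('grip_far','grip_near')):
    d=X[a]-X[b];print(a,np.linalg.norm(d),np.degrees(np.arctan2(d[1],d[0])),(X[a]+X[b])/2)
# known-height checks
for k,z in (('scr_far',.11),('scr_near',.11),('bfar',.122),('bnear',.122)):
    print(k,atz(*D[k][0],z).round(4),atz(*D[k][1],z).round(4))
print('squat',atz(Q,(438,182),.068))
E
python3 m.py
```

```text
scr_far [0.5404 0.263  0.1096] [0.0013 0.0013]
scr_near [0.4088 0.2132 0.1087] [0.001 0.001]
grip_far [ 0.6122 -0.0047  0.1284] [0.001 0.001]
grip_near [ 0.533  -0.0016  0.1308] [0.0002 0.0002]
lid [ 0.6532 -0.2342  0.1055] [0.001 0.001]
bfar [0.6304 0.3063 0.1089] [0.0007 0.0007]
bnear [0.3138 0.1874 0.119 ] [0.0027 0.0027]
platefar [0.608  0.006  0.3042] [0.0258 0.0258]
scr_far 0.14072879527622703 20.73778169066417 [0.47464256 0.23808541 0.10911121]
grip_far 0.07927749597586939 -2.281161796273192 [ 0.57260814 -0.00314112  0.1295735 ]
scr_far [0.5406 0.2615 0.11  ] [0.5402 0.2642 0.11  ]
scr_near [0.409  0.2118 0.11  ] [0.4094 0.214  0.11  ]
bfar [0.6272 0.3007 0.122 ] [0.6361 0.304  0.122 ]
bnear [0.3146 0.1839 0.122 ] [0.3152 0.1897 0.122 ]
squat [ 0.55405487 -0.33424522  0.068     ]
```

```bash
cat > plan.py <<'E'
import sys
from h import *
# args: x y z yaw n opening
x,y,z,w,n,g=map(float,sys.argv[1:7]);n=int(n)
o=readout.observe();p=o['ee_pos'];R=Ro.from_euler('xyz',o['tool_rot'],degrees=True)
print(o['time_s'],p.round(4),o['tool_rot'].round(2),o['ft_force'].round(1),round(o['grip_width'],3))
D=np.array([x,y,z])-p;dy=(w-o['tool_rot'][2]+180)%360-180
for i in range(n):
    Ri=Ro.from_euler('z',dy*i/n,degrees=True)*R
    v=Ri.inv().apply(D/n);print([*np.round(v,4).tolist(),round(-dy/n,2),g],end=',' if (i+1)%12 and i<n-1 else '\n')
E
python3 plan.py .573 -.003 .26 -2.3 22 .0854
```

```text
0.1 [ 0.2738 -0.5612  0.2201] [-1.799e+02 -1.000e-02  2.600e+01] [0.3 0.2 0.5] 1.0
[0.0233, -0.0168, -0.0018, np.float64(1.29), 0.0854],[0.023, -0.0174, -0.0018, np.float64(1.29), 0.0854],[0.0226, -0.0179, -0.0018, np.float64(1.29), 0.0854],[0.0222, -0.0184, -0.0018, np.float64(1.29), 0.0854],[0.0217, -0.0189, -0.0018, np.float64(1.29), 0.0854],[0.0213, -0.0194, -0.0018, np.float64(1.29), 0.0854],[0.0209, -0.0198, -0.0018, np.float64(1.29), 0.0854],[0.0204, -0.0203, -0.0018, np.float64(1.29), 0.0854],[0.02, -0.0207, -0.0018, np.float64(1.29), 0.0854],[0.0195, -0.0212, -0.0018, np.float64(1.29), 0.0854],[0.019, -0.0216, -0.0018, np.float64(1.29), 0.0854],[0.0185, -0.022, -0.0018, np.float64(1.29), 0.0854]
[0.018, -0.0225, -0.0018, np.float64(1.29), 0.0854],[0.0175, -0.0229, -0.0018, np.float64(1.29), 0.0854],[0.017, -0.0232, -0.0018, np.float64(1.29), 0.0854],[0.0165, -0.0236, -0.0018, np.float64(1.29), 0.0854],[0.0159, -0.024, -0.0018, np.float64(1.29), 0.0854],[0.0154, -0.0243, -0.0018, np.float64(1.29), 0.0854],[0.0148, -0.0247, -0.0018, np.float64(1.29), 0.0854],[0.0143, -0.025, -0.0018, np.float64(1.29), 0.0854],[0.0137, -0.0253, -0.0018, np.float64(1.29), 0.0854],[0.0131, -0.0256, -0.0018, np.float64(1.29), 0.0854]
```

>>> carry_out --pt "0.023 -0.017 -0.005 1.3 0.0854" --pt "0.023 -0.017 -0.005 1.3 0.0854" --pt "0.023 -0.018 -0.005 1.3 0.0854" --pt "0.022 -0.018 -0.005 1.3 0.0854" --pt "0.022 -0.019 -0.005 1.3 0.0854" --pt "0.021 -0.019 -0.005 1.3 0.0854" --pt "0.021 -0.02 -0.005 1.3 0.0854" --pt "0.02 -0.02 -0.005 1.3 0.0854" --pt "0.02 -0.021 0 1.3 0.0854" --pt "0.0195 -0.021 0 1.3 0.0854" --pt "0.019 -0.0215 0 1.3 0.0854" --pt "0.0185 -0.022 0 1.3 0.0854"

```text
time_s: 1.3
ee_pos: [0.4408, -0.2475, 0.2561]
tool_rot: [-179.3, 0.3, 9.4]
ft_force: [0.4, -0.5, -0.4]
grip_width: 1.004
```

>>> carry_out --pt "0.018 -0.0225 0 1.3 0.0854" --pt "0.0175 -0.023 0 1.3 0.0854" --pt "0.017 -0.023 0 1.3 0.0854" --pt "0.0165 -0.0235 0 1.3 0.0854" --pt "0.016 -0.024 0 1.3 0.0854" --pt "0.0155 -0.0245 0 1.3 0.0854" --pt "0.015 -0.0245 0 1.3 0.0854" --pt "0.014 -0.025 0 1.3 0.0854" --pt "0.0135 -0.0255 0 1.3 0.0854" --pt "0.013 -0.0255 0 1.3 0.0854" --pt "0 0 0 0 0.0854"

```text
time_s: 2.4
ee_pos: [0.5856, 0.0182, 0.2526]
tool_rot: [-179.2, 0.9, -4.0]
ft_force: [-0.9, -1.0, 0.5]
grip_width: 0.998
```

```bash
sed -i 's/round(-dy\/n,2)/round(float(-dy\/n),2)/' plan.py
python3 - <<'E'
from h import *
im,P=snap('wrist','w1.png');print(P)
import json;json.dump({k:np.array(v).tolist() for k,v in P.items()},open('w1.json','w'))
E
python3 plan.py .573 -.003 .26 -2.3 6 .0854
```

```text
{'fx': 317.6403294540682, 'fy': 317.6403294540682, 'cx': 321.8147036704342, 'cy': 202.2252064766324, 'k1': -0.028328759958825837, 'position': array([0.66557853, 0.00995232, 0.40353699]), 'rotation': array([[-0.06946348,  0.94703355,  0.31353194],
       [-0.9975001 , -0.0618498 , -0.0341783 ],
       [-0.01297611, -0.31512228,  0.94896236]])}
2.45 [0.585  0.0168 0.2524] [-179.29    0.92   -4.02] [ 0.7  0.2 -0.3] 1.0
[-0.0018, 0.0034, -0.0013, -0.29, 0.0854],[-0.0018, 0.0034, -0.0013, -0.29, 0.0854],[-0.0018, 0.0034, -0.0013, -0.29, 0.0854],[-0.0018, 0.0034, -0.0013, -0.29, 0.0854],[-0.0018, 0.0034, -0.0013, -0.29, 0.0854],[-0.0019, 0.0034, -0.0013, -0.29, 0.0854]
```

View pics/w1.png

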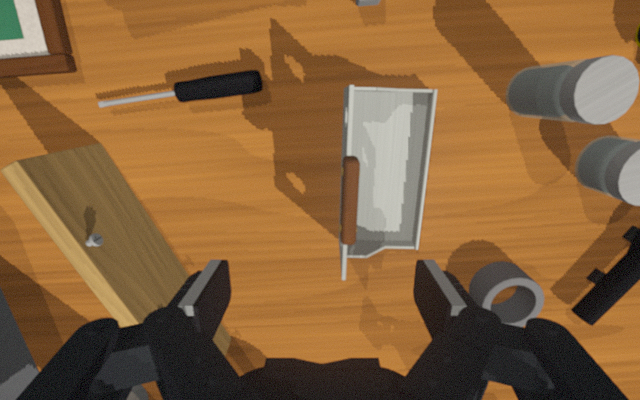

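The wrist view shows the bar from (351,157) to (349,243), the plate's top edge from (350,86) to (345,278), and one screw at (93,241). The fingers straddle it well.

```bash
cat > m2.py <<'E'
from h import *
import json
W=json.load(open('w1.json'));W={k:np.array(v) for k,v in W.items()}
exec(open('m.py').read().split('X={}')[0])
for n,a,b,z in (('bar',(351,157),(349,243),.142),('plate',(350,86),(345,278),.102),('rim',(434.5,91),(417.5,247),.022)):
    A,B=atz(W,a,z),atz(W,b,z);d=A-B;print(n,A,B,(A+B)/2,np.linalg.norm(d),np.degrees(np.arctan2(d[1],d[0])))
print('scr_far',atz(W,(97,241),.11),tri(D['scr_far'][0],D['scr_far'][1],(W,(97,241))))
print('lid',atz(W,(607,89),.115))
print('bar tri',tri((W,(351,157)),T(442,92)),tri((W,(349,243)),T(437,194)))
E
python3 m2.py
```

```text
bar [ 0.61696122 -0.00748987  0.142     ] [ 0.53873933 -0.00249942  0.142     ] [ 0.57785028 -0.00499465  0.142     ] 0.07838092250956659 -3.6504471617942555
plate [ 0.67355884 -0.0119484   0.102     ] [0.47770259 0.0016848  0.102     ] [ 0.57563071 -0.0051318   0.102     ] 0.19633016980371873 -3.9818353351182325
rim [ 0.6640187  -0.11333455  0.022     ] [ 0.46881249 -0.09863406  0.022     ] [ 0.5664156  -0.10598431  0.022     ] 0.19575895451099198 -4.306671789288498
scr_far [0.54139814 0.25722344 0.11      ] (array([0.53964575, 0.26300647, 0.10601195]), [np.float64(0.0015423149488721214), np.float64(0.002268213337251593), np.float64(0.0019002320640186148)])
lid [ 0.6574306  -0.23391816  0.115     ]
bar tri (array([ 0.61351073, -0.00707165,  0.12544823]), [np.float64(0.0015669577387329213), np.float64(0.0015669577387329068)]) (array([ 0.53316674, -0.00239351,  0.13071305]), [np.float64(0.0006506254863138566), np.float64(0.0006506254863138202)])
```

```bash
python3 plan.py .575 -.0045 .127 -4 12 .0854
```

```text
2.45 [0.585  0.0168 0.2524] [-179.29    0.92   -4.02] [ 0.7  0.2 -0.3] 1.0
[-0.0005, 0.002, 0.0104, -0.0, 0.0854],[-0.0005, 0.002, 0.0104, -0.0, 0.0854],[-0.0005, 0.002, 0.0104, -0.0, 0.0854],[-0.0005, 0.002, 0.0104, -0.0, 0.0854],[-0.0005, 0.002, 0.0104, -0.0, 0.0854],[-0.0005, 0.002, 0.0104, -0.0, 0.0854],[-0.0005, 0.002, 0.0104, -0.0, 0.0854],[-0.0005, 0.002, 0.0104, -0.0, 0.0854],[-0.0005, 0.002, 0.0104, -0.0, 0.0854],[-0.0005, 0.002, 0.0104, -0.0, 0.0854],[-0.0005, 0.002, 0.0104, -0.0, 0.0854],[-0.0005, 0.002, 0.0104, -0.0, 0.0854]
```

>>> carry_out --pt "-0.0005 0.004 0.01 0 0.0854" --pt "-0.0005 0.004 0.01 0 0.0854" --pt "-0.0005 0.004 0.01 0 0.0854" --pt "-0.0005 0.004 0.01 0 0.0854" --pt "-0.0005 0.004 0.01 0 0.0854" --pt "-0.0005 0.002 0.01 0 0.0854" --pt "-0.0005 0 0.01 0 0.0854" --pt "-0.0005 0 0.01 0 0.0854"

```text
time_s: 3.25
ee_pos: [0.5753, -0.0103, 0.1646]
tool_rot: [-179.4, 1.0, -4.3]
ft_force: [-0.1, -0.1, -0.5]
grip_width: 0.999
```

```bash
python3 plan.py .575 -.0045 .127 -4 6 .0854
```

```text
3.25 [ 0.5753 -0.0103  0.1646] [-179.36    1.04   -4.28] [-0.1 -0.1 -0.5] 0.999
[-0.0, -0.0009, 0.0063, -0.05, 0.0854],[-0.0, -0.0009, 0.0063, -0.05, 0.0854],[-0.0, -0.0009, 0.0063, -0.05, 0.0854],[-0.0, -0.0009, 0.0063, -0.05, 0.0854],[-0.0, -0.0009, 0.0063, -0.05, 0.0854],[-0.0, -0.0009, 0.0063, -0.05, 0.0854]
```

>>> carry_out --pt "0 -0.001 0.006 0 0.0854" --pt "0 -0.001 0.006 0 0.0854" --pt "0 -0.001 0.006 0 0.0854" --pt "0 -0.001 0.006 0 0.0854" --pt "0 -0.001 0.006 0 0.0854" --pt "0 -0.0005 0.005 0 0.0854" --pt "0 0 0 0 0.0854"

```text
time_s: 3.95
ee_pos: [0.5745, -0.0027, 0.1252]
tool_rot: [-179.3, 1.1, -4.2]
ft_force: [0.0, -0.3, -0.5]
grip_width: 1.0
```

```bash
python3 - <<'E'
from h import *
im,P=snap('wrist','w2.png')
import json;json.dump({k:np.array(v).tolist() for k,v in P.items()},open('w2.json','w'))
E
python3 plan.py .575 -.0045 .127 -4 1 .0854
```

```text
4.0 [ 0.5748 -0.0027  0.1256] [-179.34    1.1    -4.2 ] [-0.6 -0.4  0.2] 0.999
[0.0003, 0.0017, -0.0015, -0.2, 0.0854]
```

View pics/w2.png

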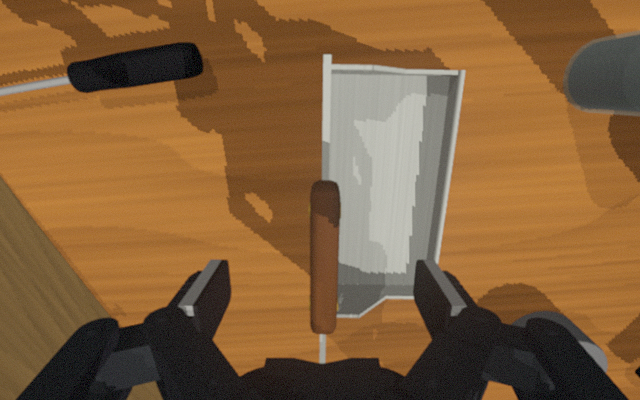

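The wrist view shows the bar at column 324, centred between the fingers (228 and 415). Closing.

>>> carry_out --pt "0 0.001 0 0 0.0" --pt "0 0 0 0 0.0" --pt "0 0 0 0 0.0" --pt "0 0 0 0 0.0" --pt "0 0 0 0 0.0" --pt "0 0 0 0 0.0" --pt "0 0 0 0 0.0" --pt "0 0 0 0 0.0" --pt "0 0 0 0 0.0" --pt "0 0 0 0 0.0"

```text
time_s: 5.0
ee_pos: [0.5758, -0.0041, 0.1272]
tool_rot: [-179.3, 0.9, -4.2]
ft_force: [0.9, -0.1, -0.3]
grip_width: 0.136
```

```bash
python3 - <<'E'
from h import *
import json
W=json.load(open('w2.json'));W={k:np.array(v) for k,v in W.items()}
for n,a,b,z in (('bar',(325,182),(323,333),.142),('plate',(327,55),(322,362),.102)):
    A,B=atz(W,a,z),atz(W,b,z);d=A-B;print(n,A,B,(A+B)/2,np.linalg.norm(d),np.degrees(np.arctan2(d[1],d[0])))
E
python3 plan.py .49 .197 .2 20.7 20 0
```

```text
bar [ 0.61945219 -0.00819808  0.142     ] [ 0.53882344 -0.00155953  0.142     ] [ 0.57913781 -0.00487881  0.142     ] 0.08090158580965014 -4.706824668885705
plate [ 0.6744673  -0.01297532  0.102     ] [0.47893882 0.00372852 0.102     ] [ 0.57670306 -0.0046234   0.102     ] 0.19624067969493245 -4.882876690791084
5.0 [ 0.5758 -0.0041  0.1272] [-179.34    0.94   -4.23] [ 0.9 -0.1 -0.3] 0.136
[-0.0051, -0.0098, -0.0034, -1.25, 0.0],[-0.0049, -0.0099, -0.0035, -1.25, 0.0],[-0.0047, -0.01, -0.0035, -1.25, 0.0],[-0.0044, -0.0101, -0.0035, -1.25, 0.0],[-0.0042, -0.0101, -0.0035, -1.25, 0.0],[-0.004, -0.0102, -0.0035, -1.25, 0.0],[-0.0038, -0.0103, -0.0035, -1.25, 0.0],[-0.0035, -0.0104, -0.0035, -1.25, 0.0],[-0.0033, -0.0105, -0.0035, -1.25, 0.0],[-0.0031, -0.0105, -0.0035, -1.25, 0.0],[-0.0029, -0.0106, -0.0035, -1.25, 0.0],[-0.0026, -0.0107, -0.0035, -1.25, 0.0]
[-0.0024, -0.0107, -0.0035, -1.25, 0.0],[-0.0022, -0.0108, -0.0035, -1.25, 0.0],[-0.0019, -0.0108, -0.0035, -1.25, 0.0],[-0.0017, -0.0108, -0.0035, -1.25, 0.0],[-0.0015, -0.0109, -0.0035, -1.25, 0.0],[-0.0012, -0.0109, -0.0035, -1.25, 0.0],[-0.001, -0.0109, -0.0035, -1.25, 0.0],[-0.0008, -0.0109, -0.0035, -1.25, 0.0]
```

>>> carry_out --pt "0 0 -0.004 0 0.0" --pt "0 0 -0.007 0 0.0" --pt "0 0 -0.01 0 0.0" --pt "0 0 -0.01 0 0.0" --pt "0 0 -0.01 0 0.0" --pt "0 0 -0.01 0 0.0" --pt "0 0 -0.01 0 0.0" --pt "0 0 -0.005 0 0.0" --pt "0 0 -0.003 0 0.0" --pt "0 0 0 0 0.0"

```text
time_s: 6.0
ee_pos: [0.5758, -0.0048, 0.2012]
tool_rot: [-179.3, 1.1, -4.2]
ft_force: [0.4, 0.3, -4.5]
grip_width: 0.133
```

```bash
python3 plan.py .49 .197 .2 20.7 20 0
```

```text
6.0 [ 0.5758 -0.0048  0.2012] [-179.32    1.09   -4.22] [ 0.4  0.3 -4.5] 0.133
[-0.005, -0.0097, 0.0003, -1.25, 0.0],[-0.0048, -0.0099, 0.0003, -1.25, 0.0],[-0.0046, -0.01, 0.0003, -1.25, 0.0],[-0.0044, -0.0101, 0.0003, -1.25, 0.0],[-0.0042, -0.0101, 0.0003, -1.25, 0.0],[-0.0039, -0.0102, 0.0003, -1.25, 0.0],[-0.0037, -0.0103, 0.0003, -1.25, 0.0],[-0.0035, -0.0104, 0.0003, -1.25, 0.0],[-0.0033, -0.0105, 0.0002, -1.25, 0.0],[-0.003, -0.0105, 0.0002, -1.25, 0.0],[-0.0028, -0.0106, 0.0002, -1.25, 0.0],[-0.0026, -0.0107, 0.0002, -1.25, 0.0]
[-0.0023, -0.0107, 0.0002, -1.25, 0.0],[-0.0021, -0.0108, 0.0002, -1.25, 0.0],[-0.0019, -0.0108, 0.0002, -1.25, 0.0],[-0.0016, -0.0108, 0.0002, -1.25, 0.0],[-0.0014, -0.0109, 0.0002, -1.25, 0.0],[-0.0012, -0.0109, 0.0002, -1.25, 0.0],[-0.0009, -0.0109, 0.0002, -1.25, 0.0],[-0.0007, -0.0109, 0.0002, -1.25, 0.0]
```

>>> carry_out --pt "-0.005 -0.009 0 -1.25 0.0" --pt "-0.005 -0.01 0 -1.25 0.0" --pt "-0.0045 -0.01 0 -1.25 0.0" --pt "-0.0045 -0.01 0 -1.25 0.0" --pt "-0.004 -0.01 0 -1.25 0.0" --pt "-0.004 -0.01 0 -1.25 0.0" --pt "-0.0035 -0.01 0 -1.25 0.0" --pt "-0.0035 -0.0105 0 -1.25 0.0" --pt "-0.0035 -0.0105 0 -1.25 0.0" --pt "-0.003 -0.0105 0 -1.25 0.0" --pt "-0.003 -0.0105 0 -1.25 0.0" --pt "-0.0025 -0.0105 0 -1.25 0.0"

```text
time_s: 7.2
ee_pos: [0.5165, 0.1251, 0.2021]
tool_rot: [-178.9, 1.1, 12.1]
ft_force: [-0.1, 0.0, -3.9]
grip_width: 0.134
```

>>> carry_out --pt "-0.0025 -0.0105 0 -1.25 0.0" --pt "-0.002 -0.0105 0 -1.25 0.0" --pt "-0.002 -0.0105 0 -1.25 0.0" --pt "-0.002 -0.01 0 -1.25 0.0" --pt "-0.0015 -0.009 0 -1.25 0.0" --pt "-0.001 -0.007 0 -1.25 0.0" --pt "-0.001 -0.005 0 -1.25 0.0" --pt "0 -0.002 0 -1.0 0.0" --pt "0 0 0 0 0"

```text
time_s: 8.1
ee_pos: [0.4841, 0.1904, 0.2038]
tool_rot: [-178.8, 0.8, 22.9]
ft_force: [-0.1, 0.2, -4.5]
grip_width: 0.13
```

```bash
python3 plan.py .49 .197 .2 20.7 4 0; python3 - <<'E'
from h import *
import json
for n in('wrist','top','scene'):
    im,P=snap(n,n[0]+'3.png');json.dump({k:np.array(v).tolist() for k,v in P.items()},open(n[0]+'3.json','w'))
E
```

```text
8.1 [0.4841 0.1904 0.2038] [-178.77    0.83   22.92] [-0.1  0.2 -4.5] 0.13
[0.002, -0.0009, 0.0009, 0.56, 0.0],[0.002, -0.0009, 0.0009, 0.56, 0.0],[0.002, -0.001, 0.0009, 0.56, 0.0],[0.002, -0.001, 0.0009, 0.56, 0.0]
```

View pics/w3.png

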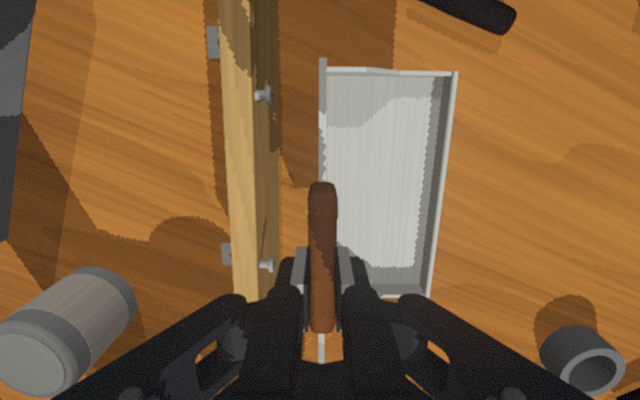

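The wrist view shows both screw heads, at about (266,95) and (270,264), next to the held tray. The plate runs along column 322. One enlarged crop for precision.

```bash
python3 - <<'E'
import cv2
s=cv2.imread('pics/w3.png')
cv2.imwrite('pics/w3c.png',cv2.resize(s[50:350,215:365],None,fx=2,fy=2,interpolation=cv2.INTER_CUBIC))
a=cv2.resize(s[50:200,215:365],None,fx=4,fy=4,interpolation=cv2.INTER_CUBIC)[:,:]
b=cv2.resize(s[240:365,225:345],None,fx=4,fy=4,interpolation=cv2.INTER_CUBIC)
import numpy as np
o=np.zeros((600,800,3),np.uint8);o[:600,:400]=a[:,120:520];o[:500,400:800]=b[:,40:440]
cv2.imwrite('pics/w3c.png',o)
E
```

```text
(no output)
```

View pics/w3c.png

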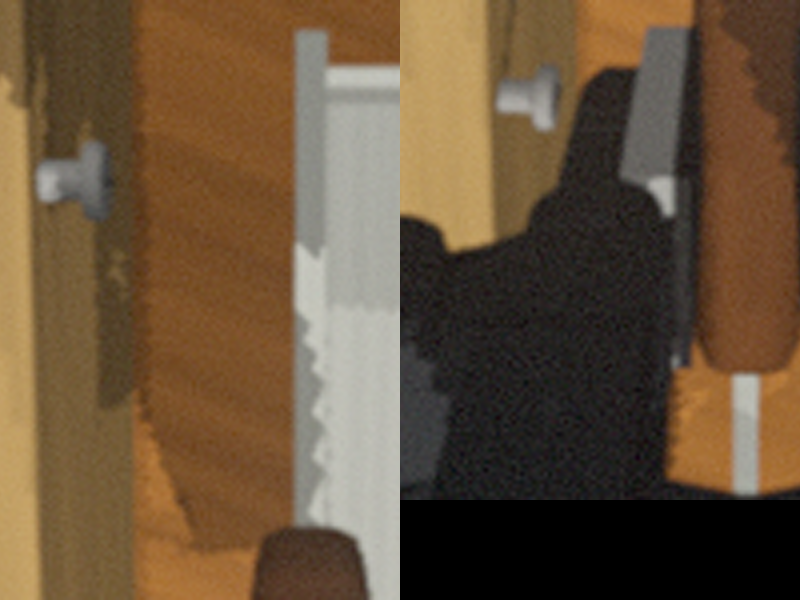

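```bash
cat > m3.py <<'E'
from h import *
import json
L=lambda f:{k:np.array(v) for k,v in json.load(open(f)).items()}
W1,W2,W3=L('w1.json'),L('w2.json'),L('w3.json')
print('bar w1',(atz(W1,(351,157),.118)+atz(W1,(349,243),.142))/2)
print('bar w2',(atz(W2,(325,182),.118)+atz(W2,(323,333),.142))/2)
g=.2038+.003
A,B=atz(W3,(322.5,181.75),g-.012),atz(W3,(321.5,333),g+.012)
print('bar w3',A,B,(A+B)/2,np.linalg.norm(A-B),np.degrees(np.arctan2(*(A-B)[1::-1])))
C=atz(W3,(321,57.5),g-.028);print('plate far',C, 'centre->',np.linalg.norm((C-(A+B)/2)[:2]))
sf,sn=atz(W3,(269,95.2),.11),atz(W3,(271.75,264.5),.11)
bf,bn=atz(W3,(254.5,95.75),.11),atz(W3,(259.25,264),.11)
print('heads',sf,sn,(sf+sn)/2,np.linalg.norm(sf-sn),np.degrees(np.arctan2(*(sf-sn)[1::-1])))
print('bases',bf,bn,(bf+bn)/2,np.degrees(np.arctan2(*(bf-bn)[1::-1])))
exec(open('m.py').read().split('X={}')[0])
print(tri(*D['scr_far'],(W3,(269,95.2))),tri(*D['scr_near'],(W3,(271.75,264.5))))
E
python3 m3.py
```

```text
bar w1 [ 0.57561959 -0.00579494  0.13      ]
bar w2 [ 0.57593637 -0.00463704  0.13      ]
bar w3 [0.51958932 0.20399038 0.1948    ] [0.44993782 0.1745058  0.2188    ] [0.48476357 0.18924809 0.2068    ] 0.07935156669974315 22.943709807281145
plate far [0.57552946 0.22888814 0.1788    ] centre-> 0.09904433429369199
heads [0.54350561 0.25866199 0.11      ] [0.41243276 0.20845134 0.11      ] [0.47796918 0.23355667 0.11      ] 0.1403609707278024 20.960554284274703
bases [0.53898885 0.26843556 0.11      ] [0.40846803 0.21867901 0.11      ] [0.47372844 0.24355729 0.11      ] 20.867618399081618
(array([0.54173808, 0.26124831, 0.11099521]), [np.float64(0.0013035291910313083), np.float64(0.0027921676543942366), np.float64(0.003257410063579568)]) (array([0.41002171, 0.21143526, 0.10937877]), [np.float64(0.0011056624902800564), np.float64(0.0027193492289285526), np.float64(0.0035054671486204753)])
```

```bash
python3 plan.py .4938 .1907 .171 20.9 8 0
```

```text
8.25 [0.4843 0.1899 0.2038] [-178.78    0.84   22.82] [ 0.3  0.8 -4.8] 0.138
[0.0012, 0.0005, 0.0041, 0.24, 0.0],[0.0012, 0.0005, 0.0041, 0.24, 0.0],[0.0012, 0.0005, 0.0041, 0.24, 0.0],[0.0012, 0.0004, 0.0041, 0.24, 0.0],[0.0012, 0.0004, 0.0041, 0.24, 0.0],[0.0012, 0.0004, 0.0041, 0.24, 0.0],[0.0012, 0.0004, 0.0041, 0.24, 0.0],[0.0012, 0.0004, 0.0041, 0.24, 0.0]
```

>>> carry_out --pt "0.0012 0.0004 0.004 0.24 0" --pt "0.0012 0.0004 0.004 0.24 0" --pt "0.0012 0.0004 0.004 0.24 0" --pt "0.0012 0.0004 0.004 0.24 0" --pt "0.0012 0.0004 0.004 0.24 0" --pt "0.0012 0.0004 0.004 0.24 0" --pt "0.0012 0.0004 0.004 0.24 0" --pt "0.0012 0.0004 0.004 0.24 0" --pt "0 0 0 0 0"

```text
time_s: 9.15
ee_pos: [0.4946, 0.1899, 0.1676]
tool_rot: [-178.8, 1.0, 20.6]
ft_force: [-0.8, 0.7, -5.1]
grip_width: 0.136
```

```bash
python3 plan.py .4938 .1907 .171 20.9 1 0;python3 plan.py .480 .2266 .171 20.9 8 0
```

```text
9.15 [0.4946 0.1899 0.1676] [-178.81    0.98   20.6 ] [-0.8  0.7 -5.1] 0.136
[-0.0006, -0.0011, -0.0033, -0.3, 0.0]
9.15 [0.4946 0.1899 0.1676] [-178.81    0.98   20.6 ] [-0.8  0.7 -5.1] 0.136
[-0.0001, -0.0049, -0.0003, -0.04, 0.0],[-0.0001, -0.0049, -0.0003, -0.04, 0.0],[-0.0001, -0.0049, -0.0003, -0.04, 0.0],[-0.0001, -0.0049, -0.0003, -0.04, 0.0],[-0.0001, -0.0049, -0.0003, -0.04, 0.0],[-0.0001, -0.0049, -0.0003, -0.04, 0.0],[-0.0001, -0.0049, -0.0003, -0.04, 0.0],[-0.0001, -0.0049, -0.0003, -0.04, 0.0]
```

>>> carry_out --pt "-0.0003 -0.004 -0.001 -0.3 0" --pt "0 -0.004 -0.001 0 0" --pt "0 -0.004 -0.0005 0 0" --pt "0 -0.004 -0.0005 0 0" --pt "0 -0.004 0 0 0" --pt "0 -0.004 0 0 0" --pt "0 -0.003 0 0 0" --pt "0 -0.002 0 0 0" --pt "0 0 0 0 0"

```text
time_s: 10.05
ee_pos: [0.4834, 0.2201, 0.1727]
tool_rot: [-178.8, 0.9, 21.0]
ft_force: [0.7, -0.3, -4.7]
grip_width: 0.134
```

```bash
python3 plan.py .480 .2266 .171 20.9 1 0; python3 - <<'E'
from h import *
import json
im,P=snap('wrist','w4.png');json.dump({k:np.array(v).tolist() for k,v in P.items()},open('w4.json','w'))
s=im[:,:,::-1]
cv2.imwrite('pics/w4c.png',np.hstack([cv2.resize(s[40:190,225:325],None,fx=4,fy=4,interpolation=cv2.INTER_CUBIC),cv2.resize(s[220:370,240:340],None,fx=4,fy=4,interpolation=cv2.INTER_CUBIC)]))
E
```

```text
10.05 [0.4834 0.2201 0.1727] [-178.8     0.86   20.98] [ 0.7 -0.3 -4.7] 0.134
[-0.0008, -0.0073, 0.0018, 0.08, 0.0]
```

View pics/w4c.png

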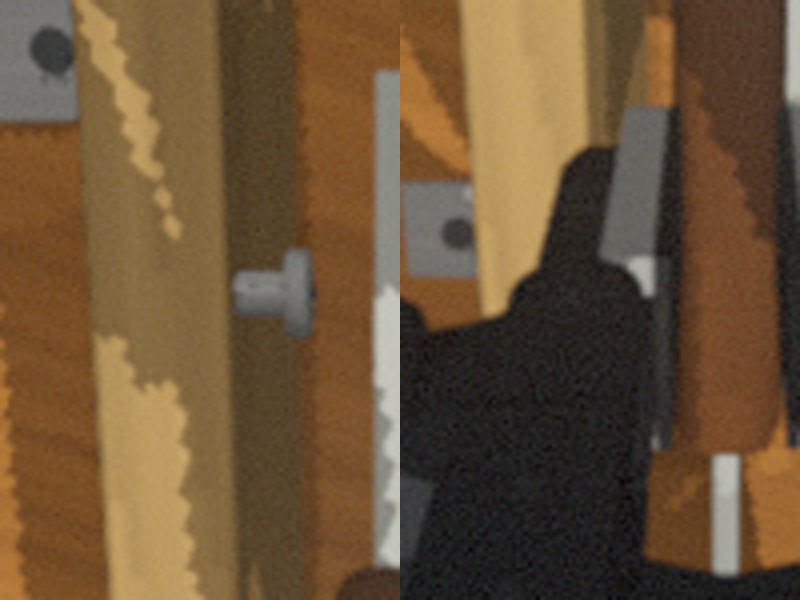

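The wrist crop shows the far screw head at (299,113), the plate's back edge at column 319 and its far end at row 57.5.

```bash
python3 - <<'E'
from h import *
import json
W={k:np.array(v) for k,v in json.load(open('w4.json')).items()}
t=np.array([.4834,.2201,.1727]);a=np.radians(20.95);u=np.array([np.cos(a),np.sin(a)]);n=np.array([-np.sin(a),np.cos(a)])
g=t[2]+.0028
for k,uv,z in (('head',(299.25,113),.11),('base',(283.75,113),.11),('plate far back',(318.75,57.5),g-.028),('board top front edge',(281,113),.122)):
    p=atz(W,uv,z)[:2]-t[:2];print(k,(p@u).round(4),(p@n).round(4))
E
```

```text
head 0.07 0.0149
base 0.07 0.0251
plate far back 0.0992 0.0011
board top front edge 0.0706 0.0251
```

>>> carry_out --pt "0.0005 -0.003 0.001 0 0" --pt "0 -0.003 0.0005 0 0" --pt "0 -0.003 0 0 0" --pt "0 -0.003 0 0 0" --pt "0 -0.0025 0 0 0" --pt "0 -0.0025 0 0 0" --pt "0 -0.0015 0 0 0" --pt "0 0 0 0 0"

```text
time_s: 10.9
ee_pos: [0.4768, 0.2387, 0.1712]
tool_rot: [-178.8, 0.9, 21.0]
ft_force: [-0.5, -0.1, -4.5]
grip_width: 0.134
```

>>> carry_out --pt "0 -0.001 0 0 0" --pt "0 -0.001 0 0 0" --pt "0 -0.0005 0 0 0" --pt "0 0 0 0 0"

```text
time_s: 11.3
ee_pos: [0.476, 0.2408, 0.1713]
tool_rot: [-178.9, 0.9, 21.0]
ft_force: [-0.5, -1.0, -4.2]
grip_width: 0.133
```

>>> carry_out --pt "0 0 0.002 0 0" --pt "0 0 0.002 0 0" --pt "0 0 0.002 0 0" --pt "0 0 0.002 0 0" --pt "0 0 0.002 0 0" --pt "0 0 0 0 0"

```text
time_s: 11.9
ee_pos: [0.4758, 0.2406, 0.1603]
tool_rot: [-178.9, 0.9, 20.9]
ft_force: [0.6, -0.4, -4.7]
grip_width: 0.132
```

>>> carry_out --pt "0 0 0.0015 0 0" --pt "0 0 0.0015 0 0" --pt "0 0 0.0015 0 0" --pt "0 0 0 0 0"

```text
time_s: 12.3
ee_pos: [0.4757, 0.2407, 0.1553]
tool_rot: [-178.9, 0.9, 20.9]
ft_force: [-0.4, -0.4, -4.5]
grip_width: 0.134
```

```bash
python3 - <<'E'
from h import *
a,P=snap('top','t5.png');b,P=snap('scene','s5.png');c,P=snap('wrist','w5.png')
f=lambda i,s:cv2.resize(i[:,:,::-1],None,fx=s,fy=s,interpolation=cv2.INTER_CUBIC)
o=np.zeros((600,800,3),np.uint8)
o[:300,:400]=f(b[170:270,400:533],3)[:300,:400-1+1] if 0 else cv2.resize(b[150:280,390:560][:,:,::-1],(400,300),interpolation=cv2.INTER_CUBIC)
o[300:,:400]=cv2.resize(a[150:300,140:340][:,:,::-1],(400,300))
o[:,400:]=cv2.resize(c[40:370,180:400][:,:,::-1],(400,600))
cv2.imwrite('pics/m5.png',o)
E
```

View pics/m5.png

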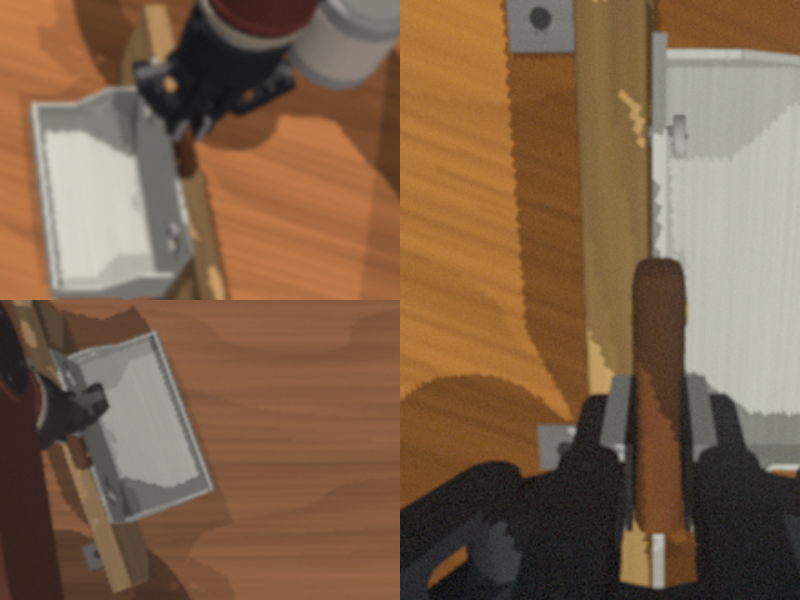

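The composite shows the far screw head poking out in front of the plate, with the plate against the board. Lowering continues.

>>> carry_out --pt "0 0 0.001 0 0" --pt "0 0 0.001 0 0" --pt "0 0 0.001 0 0" --pt "0 0 0 0 0"

```text
time_s: 12.85
ee_pos: [0.476, 0.2408, 0.1527]
tool_rot: [-178.9, 0.8, 20.9]
ft_force: [-0.5, -0.7, -3.9]
grip_width: 0.136
```

>>> carry_out --pt "0 0 0.001 0 0" --pt "0 0 0.001 0 0" --pt "0 0 0 0 0"

```text
time_s: 13.15
ee_pos: [0.4763, 0.241, 0.1521]
tool_rot: [-178.9, 0.8, 20.9]
ft_force: [-0.1, -1.0, -3.7]
grip_width: 0.136
```

>>> carry_out --pt "0 0 0.002 0 0" --pt "0 0 0.002 0 0" --pt "0 0 0 0 0"

```text
time_s: 13.45
ee_pos: [0.4768, 0.2412, 0.1521]
tool_rot: [-178.9, 0.7, 21.0]
ft_force: [0.2, 0.8, -4.4]
grip_width: 0.127
```

>>> carry_out --pt "0 0 0.003 0 0"

```text
time_s: 13.55
ee_pos: [0.4774, 0.2414, 0.1513]
tool_rot: [-178.9, 0.6, 21.0]
ft_force: [-9.2, -5.3, 25.3]
grip_width: 0.131
```

>>> carry_out --pt "0 0 -0.0005 0 0" --pt "0 0 0 0 0.01" --pt "0 0 0 0 0.015" --pt "0 0 0 0 0.02" --pt "0 0 0 0 0.025" --pt "0 0 0 0 0.03" --pt "0 0 0 0 0.04" --pt "0 0 0 0 0.05" --pt "0 0 0 0 0.06" --pt "0 0 0 0 0.07"

```text
time_s: 14.55
ee_pos: [0.4791, 0.2424, 0.152]
tool_rot: [-178.9, 0.3, 21.0]
ft_force: [0.1, -0.7, 0.1]
grip_width: 0.822
```

>>> carry_out --pt "0 0 0 0 0.0854" --pt "0 0 0 0 0.0854" --pt "0 0 -0.008 0 0.0854" --pt "0 0 -0.015 0 0.0854" --pt "0 0 -0.02 0 0.0854" --pt "0 0 -0.02 0 0.0854" --pt "0 0 -0.02 0 0.0854" --pt "0 0 -0.02 0 0.0854" --pt "0 0 -0.01 0 0.0854" --pt "0 0 0 0 0.0854"

```text
time_s: 15.55
ee_pos: [0.4814, 0.2406, 0.2774]
tool_rot: [-178.9, 0.0, 21.0]
ft_force: [-0.3, -0.2, -0.1]
grip_width: 0.996
```

```bash
python3 - <<'E'
from h import *
import json
a,P=snap('top','t6.png');b,P=snap('scene','s6.png');c,P=snap('wrist','w6.png');json.dump({k:np.array(v).tolist() for k,v in P.items()},open('w6.json','w'))
o=np.zeros((600,800,3),np.uint8)
o[:300,:400]=cv2.resize(b[150:280,390:560][:,:,::-1],(400,300),interpolation=cv2.INTER_CUBIC)
o[300:,:400]=cv2.resize(a[150:300,140:340][:,:,::-1],(400,300))
o[:,400:]=cv2.resize(c[60:360,200:400][:,:,::-1],(400,600))
cv2.imwrite('pics/m6.png',o)
E
python3 plan.py .655 -.234 .22 21 24 .0854
```

```text
15.7 [0.4801 0.2402 0.2742] [-178.89    0.31   20.95] [ 0.3  0.5 -0.4] 1.0
[-0.0002, 0.0211, 0.0018, -0.0, 0.0854],[-0.0002, 0.0211, 0.0018, -0.0, 0.0854],[-0.0002, 0.0211, 0.0018, -0.0, 0.0854],[-0.0002, 0.0211, 0.0018, -0.0, 0.0854],[-0.0002, 0.0211, 0.0018, -0.0, 0.0854],[-0.0003, 0.0211, 0.0018, -0.0, 0.0854],[-0.0003, 0.0211, 0.0018, -0.0, 0.0854],[-0.0003, 0.0211, 0.0018, -0.0, 0.0854],[-0.0003, 0.0211, 0.0018, -0.0, 0.0854],[-0.0003, 0.0211, 0.0018, -0.0, 0.0854],[-0.0003, 0.0211, 0.0018, -0.0, 0.0854],[-0.0003, 0.0211, 0.0018, -0.0, 0.0854]
[-0.0003, 0.0211, 0.0018, -0.0, 0.0854],[-0.0003, 0.0211, 0.0018, -0.0, 0.0854],[-0.0003, 0.0211, 0.0018, -0.0, 0.0854],[-0.0003, 0.0211, 0.0018, -0.0, 0.0854],[-0.0003, 0.0211, 0.0018, -0.0, 0.0854],[-0.0003, 0.0211, 0.0018, -0.0, 0.0854],[-0.0003, 0.0211, 0.0018, -0.0, 0.0854],[-0.0003, 0.0211, 0.0018, -0.0, 0.0854],[-0.0003, 0.0211, 0.0018, -0.0, 0.0854],[-0.0003, 0.0211, 0.0018, -0.0, 0.0854],[-0.0003, 0.0211, 0.0018, -0.0, 0.0854],[-0.0003, 0.0211, 0.0018, -0.0, 0.0854]
```

View pics/m6.png

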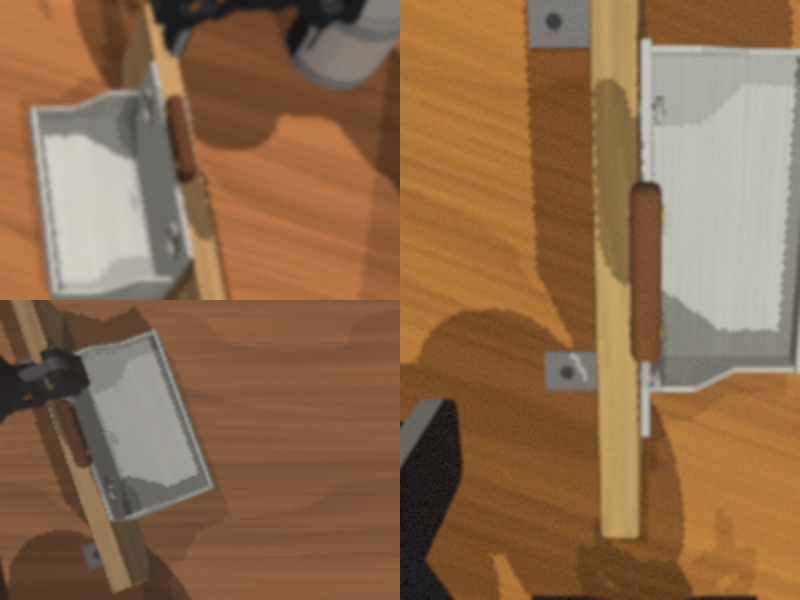

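The composite shows both screw heads through the slots and the tray hanging freely, with the gripper clear above it. Next is the jar.

```bash
python3 plan.py .655 -.234 .25 105 24 .0854
```

```text
15.7 [0.4801 0.2402 0.2742] [-178.89    0.31   20.95] [ 0.3  0.5 -0.4] 1.0
[-0.0003, 0.0211, 0.0006, -3.5, 0.0854],[-0.0015, 0.021, 0.0006, -3.5, 0.0854],[-0.0028, 0.0209, 0.0006, -3.5, 0.0854],[-0.0041, 0.0207, 0.0006, -3.5, 0.0854],[-0.0053, 0.0204, 0.0006, -3.5, 0.0854],[-0.0066, 0.02, 0.0007, -3.5, 0.0854],[-0.0078, 0.0196, 0.0007, -3.5, 0.0854],[-0.009, 0.0191, 0.0007, -3.5, 0.0854],[-0.0101, 0.0185, 0.0007, -3.5, 0.0854],[-0.0112, 0.0178, 0.0007, -3.5, 0.0854],[-0.0123, 0.0171, 0.0007, -3.5, 0.0854],[-0.0133, 0.0163, 0.0008, -3.5, 0.0854]
[-0.0143, 0.0155, 0.0008, -3.5, 0.0854],[-0.0152, 0.0146, 0.0008, -3.5, 0.0854],[-0.0161, 0.0136, 0.0008, -3.5, 0.0854],[-0.0169, 0.0126, 0.0009, -3.5, 0.0854],[-0.0176, 0.0116, 0.0009, -3.5, 0.0854],[-0.0183, 0.0105, 0.0009, -3.5, 0.0854],[-0.0189, 0.0093, 0.0009, -3.5, 0.0854],[-0.0194, 0.0082, 0.001, -3.5, 0.0854],[-0.0199, 0.007, 0.001, -3.5, 0.0854],[-0.0203, 0.0057, 0.001, -3.5, 0.0854],[-0.0206, 0.0045, 0.001, -3.5, 0.0854],[-0.0208, 0.0032, 0.0011, -3.5, 0.0854]
```

>>> carry_out --pt "0 0.021 0 -3.5 0.0854" --pt "-0.0015 0.021 0 -3.5 0.0854" --pt "-0.003 0.021 0 -3.5 0.0854" --pt "-0.004 0.0205 0 -3.5 0.0854" --pt "-0.0055 0.0205 0 -3.5 0.0854" --pt "-0.0065 0.02 0 -3.5 0.0854" --pt "-0.008 0.0195 0 -3.5 0.0854" --pt "-0.009 0.019 0 -3.5 0.0854" --pt "-0.01 0.0185 0 -3.5 0.0854" --pt "-0.011 0.018 0 -3.5 0.0854" --pt "-0.0125 0.017 0 -3.5 0.0854" --pt "-0.0135 0.0165 0 -3.5 0.0854"

```text
time_s: 16.9
ee_pos: [0.5631, -0.0025, 0.2471]
tool_rot: [-177.2, 0.3, 64.9]
ft_force: [0.4, 0.1, 0.3]
grip_width: 0.996
```

```bash
python3 plan.py .655 -.234 .25 105 12 .0854
```

```text
16.9 [ 0.5631 -0.0025  0.2471] [-177.21    0.3    64.94] [0.4 0.1 0.3] 0.996
[-0.0142, 0.0151, -0.0009, -3.34, 0.0854],[-0.0151, 0.0142, -0.0009, -3.34, 0.0854],[-0.0159, 0.0133, -0.0008, -3.34, 0.0854],[-0.0166, 0.0124, -0.0008, -3.34, 0.0854],[-0.0173, 0.0114, -0.0007, -3.34, 0.0854],[-0.018, 0.0104, -0.0007, -3.34, 0.0854],[-0.0185, 0.0093, -0.0006, -3.34, 0.0854],[-0.0191, 0.0082, -0.0005, -3.34, 0.0854],[-0.0195, 0.0071, -0.0005, -3.34, 0.0854],[-0.0199, 0.0059, -0.0004, -3.34, 0.0854],[-0.0202, 0.0048, -0.0004, -3.34, 0.0854],[-0.0204, 0.0036, -0.0003, -3.34, 0.0854]
```

>>> carry_out --pt "-0.007 0.0075 -0.001 -1.7 0.0854" --pt "-0.0075 0.007 -0.001 -1.7 0.0854" --pt "-0.0075 0.007 -0.001 -1.7 0.0854" --pt "-0.0075 0.007 -0.001 -1.7 0.0854" --pt "-0.008 0.0065 -0.001 -1.7 0.0854" --pt "-0.008 0.0065 -0.001 -1.7 0.0854" --pt "-0.008 0.006 -0.001 -1.7 0.0854" --pt "-0.0085 0.006 -0.001 -1.7 0.0854" --pt "-0.0085 0.0055 -0.001 -1.7 0.0854" --pt "-0.0085 0.0055 -0.001 -1.7 0.0854" --pt "-0.009 0.005 -0.001 -1.7 0.0854" --pt "-0.009 0.0045 -0.001 -1.7 0.0854"

```text
time_s: 18.1
ee_pos: [0.6003, -0.1206, 0.2299]
tool_rot: [-175.1, -1.1, 86.1]
ft_force: [0.0, 0.2, -0.4]
grip_width: 1.001
```

```bash
python3 plan.py .655 -.234 .22 105 12 .0854
```

```text
18.1 [ 0.6003 -0.1206  0.2299] [-175.06   -1.13   86.07] [ 0.   0.2 -0.4] 1.001
[-0.0091, 0.0052, 0.0002, -1.58, 0.0854],[-0.0093, 0.005, 0.0002, -1.58, 0.0854],[-0.0094, 0.0047, 0.0002, -1.58, 0.0854],[-0.0095, 0.0045, 0.0003, -1.58, 0.0854],[-0.0096, 0.0042, 0.0003, -1.58, 0.0854],[-0.0098, 0.0039, 0.0003, -1.58, 0.0854],[-0.0099, 0.0037, 0.0003, -1.58, 0.0854],[-0.01, 0.0034, 0.0003, -1.58, 0.0854],[-0.01, 0.0031, 0.0004, -1.58, 0.0854],[-0.0101, 0.0028, 0.0004, -1.58, 0.0854],[-0.0102, 0.0026, 0.0004, -1.58, 0.0854],[-0.0103, 0.0023, 0.0004, -1.58, 0.0854]
```

>>> carry_out --pt "0 0 0 0 0.0854" --pt "0 0 0 0 0.0854"

```text
time_s: 18.3
ee_pos: [0.599, -0.1211, 0.2265]
tool_rot: [-174.8, -1.2, 85.9]
ft_force: [-0.5, -0.0, 0.1]
grip_width: 1.002
```

>>> carry_out --pt "0 0 -0.01 0 0.0854" --pt "0 0 -0.01 0 0.0854" --pt "0 0 -0.01 0 0.0854" --pt "0 0 0 0 0.0854"

```text
time_s: 18.7
ee_pos: [0.6012, -0.1202, 0.2584]
tool_rot: [-174.7, -1.2, 85.9]
ft_force: [0.8, -0.0, 0.3]
grip_width: 1.001
```

```bash
python3 plan.py .655 -.234 .22 105 12 .0854
```

```text
18.7 [ 0.6012 -0.1202  0.2584] [-174.68   -1.24   85.95] [ 0.8 -0.   0.3] 1.001
[-0.0092, 0.0054, 0.0025, -1.59, 0.0854],[-0.0093, 0.0051, 0.0025, -1.59, 0.0854],[-0.0095, 0.0049, 0.0026, -1.59, 0.0854],[-0.0096, 0.0046, 0.0026, -1.59, 0.0854],[-0.0097, 0.0044, 0.0026, -1.59, 0.0854],[-0.0098, 0.0041, 0.0026, -1.59, 0.0854],[-0.0099, 0.0038, 0.0026, -1.59, 0.0854],[-0.01, 0.0035, 0.0027, -1.59, 0.0854],[-0.0101, 0.0033, 0.0027, -1.59, 0.0854],[-0.0102, 0.003, 0.0027, -1.59, 0.0854],[-0.0103, 0.0027, 0.0027, -1.59, 0.0854],[-0.0103, 0.0024, 0.0028, -1.59, 0.0854]
```

>>> carry_out --pt "-0.001 0.01 -0.001 0 0.0854" --pt "-0.001 0.01 -0.001 0 0.0854" --pt "-0.001 0.01 -0.001 0 0.0854" --pt "-0.001 0.01 -0.001 0 0.0854" --pt "-0.001 0.01 -0.001 0 0.0854" --pt "-0.001 0.01 -0.001 0 0.0854"

```text
time_s: 19.3
ee_pos: [0.6644, -0.1302, 0.2619]
tool_rot: [-174.9, -1.2, 86.0]
ft_force: [0.2, -0.3, -0.0]
grip_width: 1.003
```

>>> carry_out --pt "-0.01 0 -0.001 0 0.0854" --pt "-0.01 0 -0.001 0 0.0854" --pt "-0.01 0 -0.001 0 0.0854" --pt "-0.01 0 -0.001 0 0.0854" --pt "-0.01 0 -0.001 0 0.0854"

```text
time_s: 19.8
ee_pos: [0.6613, -0.1835, 0.2655]
tool_rot: [-174.9, -1.2, 86.1]
ft_force: [-0.5, -0.4, 0.2]
grip_width: 1.003
```

>>> carry_out --pt "0 0 0 -4 0.0854" --pt "0 0 0 -4 0.0854" --pt "0 0 0 -4 0.0854" --pt "0 0 0 0 0.0854"

```text
time_s: 20.2
ee_pos: [0.6598, -0.1894, 0.2664]
tool_rot: [-175.2, -2.2, 98.1]
ft_force: [0.4, -0.1, -0.1]
grip_width: 0.998
```

```bash
python3 -c "
from h import *
o=readout.observe();print(o['joint_positions'],o['tool_rot'],o['ee_pos'])"
```

```text
[-22.32575609  24.20286732  68.42106364  -0.53475408  92.57773342
 -30.55951077] [-175.24659607   -2.18154846   98.14341421] [ 0.65976934 -0.18943653  0.26643334]
```

>>> carry_out --pt "-0.009 0 0 6 0.0854" --pt "-0.009 0 0 6 0.0854" --pt "-0.009 0 0 6 0.0854" --pt "-0.009 0.001 0 6 0.0854" --pt "-0.009 0.002 0 6 0.0854"

```text
time_s: 20.7
ee_pos: [0.6586, -0.2372, 0.2664]
tool_rot: [-174.9, 0.6, 66.6]
ft_force: [0.1, -0.0, -0.4]
grip_width: 1.0
```

```bash
cat > st.py <<'E'
from h import *
o=readout.observe();j=o['joint_positions'];R=Ro.from_euler('xyz',o['tool_rot'],degrees=True).as_matrix()
print(o['time_s'],j.round(1),'sum',j[1]+j[2]+j[4],o['tool_rot'],o['ee_pos'],'toolz',R[:,2].round(3))
E
python3 st.py
```

```text
20.7 [-25.8  26.1  65.9  -0.8  93.1  -2.4] sum 185.10844328205206 [-174.86067521    0.6204022    66.59635495] [ 0.65855635 -0.2372334   0.26639333] toolz [-0.086  0.026 -0.996]
```

>>> carry_out --pt "0 -0.01 0 -4 0.0854" --pt "0 -0.01 0 -4 0.0854" --pt "0.001 -0.01 0 -4 0.0854" --pt "0.001 -0.01 0 -4 0.0854" --pt "0.002 -0.01 0 -4 0.0854"

```text
time_s: 21.2
ee_pos: [0.6091, -0.224, 0.2705]
tool_rot: [-174.9, -1.1, 86.2]
ft_force: [0.6, 0.6, -0.6]
grip_width: 0.997
```

```bash
python3 st.py
```

```text
21.2 [-26.7  18.8  74.9  -0.9  91.4 -22.9] sum 185.11351601434498 [-174.92835934   -1.13328431   86.17503599] [ 0.60913792 -0.22398504  0.27047635] toolz [-0.087  0.026 -0.996]
```

>>> carry_out --pt "0.02 0 0 3.5 0.0854" --pt "0.02 0.001 0 3.5 0.0854" --pt "0.02 0.002 0 3.5 0.0854" --pt "0.02 0.003 0 3.5 0.0854" --pt "0.02 0.004 0 3.5 0.0854" --pt "0.02 0.005 0 3.5 0.0854" --pt "0 0 0 0 0.0854"

```text
time_s: 21.9
ee_pos: [0.6493, -0.1124, 0.2723]
tool_rot: [-175.0, 0.9, 63.4]
ft_force: [0.0, 0.5, -0.1]
grip_width: 0.996
```

```bash
python3 st.py
```

```text
21.9 [-16.7  20.   73.2  -0.   91.8  10. ] sum 185.0483472461039 [-175.03435917    0.91211453   63.42535512] [ 0.6492505  -0.112423    0.27228751] toolz [-0.085  0.025 -0.996]
```

>>> carry_out --pt "0 0 0 -7.9 0.0854" --pt "0 0 0 -7.9 0.0854" --pt "0 0 0 -7.9 0.0854" --pt "0 0 0 -7.9 0.0854" --pt "0 0 0 -7.9 0.0854" --pt "0 0 0 -7.9 0.0854" --pt "0 0 0 -7.9 0.0854" --pt "0 0 0 -7.9 0.0854" --pt "0 0 0 -7.9 0.0854" --pt "0 0 0 -7.9 0.0854" --pt "0 0 0 -7.0 0.0854" --pt "0 0 0 0 0.0854"

```text
time_s: 23.1
ee_pos: [0.6443, -0.1246, 0.274]
tool_rot: [-178.7, -4.9, 152.2]
ft_force: [0.6, -0.3, 0.3]
grip_width: 0.996
```

```bash
python3 st.py; python3 plan.py .655 -.234 .2 150 12 .0854
```

```text
23.1 [-17.6  19.6  73.5  -0.4  91.9 -79.9] sum 185.06017727025312 [-178.70587045   -4.90936399  152.2278174 ] [ 0.64428058 -0.12460148  0.27396451] toolz [-0.086  0.02  -0.996]
23.1 [ 0.6443 -0.1246  0.274 ] [-178.71   -4.91  152.23] [ 0.6 -0.3  0.3] 0.996
[-0.0055, -0.0075, 0.0059, 0.19, 0.0854],[-0.0056, -0.0075, 0.0059, 0.19, 0.0854],[-0.0056, -0.0075, 0.0059, 0.19, 0.0854],[-0.0056, -0.0075, 0.0059, 0.19, 0.0854],[-0.0056, -0.0075, 0.0059, 0.19, 0.0854],[-0.0057, -0.0074, 0.0059, 0.19, 0.0854],[-0.0057, -0.0074, 0.0059, 0.19, 0.0854],[-0.0057, -0.0074, 0.0059, 0.19, 0.0854],[-0.0057, -0.0074, 0.0059, 0.19, 0.0854],[-0.0058, -0.0074, 0.0059, 0.19, 0.0854],[-0.0058, -0.0074, 0.0059, 0.19, 0.0854],[-0.0058, -0.0073, 0.0059, 0.19, 0.0854]
```

>>> carry_out --pt "-0.0055 -0.0075 0.006 0 0.0854" --pt "-0.0055 -0.0075 0.006 0 0.0854" --pt "-0.0055 -0.0075 0.006 0 0.0854" --pt "-0.0055 -0.0075 0.006 0 0.0854" --pt "-0.0055 -0.0075 0.006 0 0.0854" --pt "-0.0055 -0.0075 0.006 0 0.0854" --pt "-0.0055 -0.0075 0.006 0 0.0854" --pt "-0.0055 -0.0075 0.006 0 0.0854" --pt "-0.0055 -0.0075 0.006 0 0.0854" --pt "-0.0055 -0.007 0.006 0 0.0854" --pt "-0.004 -0.005 0.004 0 0.0854" --pt "0 0 0 0 0.0854"

```text
time_s: 24.3
ee_pos: [0.6521, -0.2329, 0.1991]
tool_rot: [-178.6, -5.0, 151.5]
ft_force: [-0.9, -0.4, 0.2]
grip_width: 1.004
```

```bash
python3 st.py; python3 - <<'E'
from h import *
im,P=snap('wrist','w7.png')
# predicted lid outline at candidate centres, compared with edges
g=cv2.GaussianBlur(cv2.cvtColor(im,cv2.COLOR_RGB2GRAY),(5,5),0).astype(float)
gx,gy=cv2.Sobel(g,6,1,0),cv2.Sobel(g,6,0,1);m=np.hypot(gx,gy);m=np.minimum(m,80)
t=np.linspace(0,2*np.pi,90);best=[]
for dx in np.arange(-.02,.021,.001):
  for dy in np.arange(-.02,.021,.001):
    s=0;c=0
    for a in t:
        u,v=proj(P,(.655+dx+.029*np.cos(a),-.234+dy+.029*np.sin(a),.115))
        if 0<=u<639 and 0<=v<399: s+=m[int(v+.5)%400,int(u+.5)%640];c+=1
    best.append((s/max(c,60),.655+dx,-.234+dy,c))
best.sort(reverse=True);print(np.round(best[:6],4));print(proj(P,(.655,-.234,.115)))
E
```

```text
24.3 [-25.6  26.9  72.   -1.2  86.2 -87. ] sum 185.10080548050362 [-178.5871762    -5.03445004  151.46866949] [ 0.65210275 -0.23285043  0.19914159] toolz [-0.089  0.02  -0.996]
[[76.7704  0.656  -0.234  90.    ]
 [74.3364  0.656  -0.233  90.    ]
 [72.2625  0.655  -0.234  90.    ]
 [66.5984  0.656  -0.235  90.    ]
 [66.3613  0.657  -0.234  90.    ]
 [66.075   0.655  -0.233  90.    ]]
(np.float64(324.9658037498217), np.float64(216.3262860872341))
```

The circle fit to the lid puts the jar at (0.656, -0.234), which agrees with the triangulation to about 3 mm. Descending.

```bash
python3 plan.py .656 -.234 .087 151.5 11 .0854
```

```text
24.35 [ 0.6522 -0.2324  0.1995] [-178.6    -5.02  151.48] [0.  0.6 0.4] 1.0
[-0.0013, 0.0003, 0.0102, -0.0, 0.0854],[-0.0013, 0.0003, 0.0102, -0.0, 0.0854],[-0.0013, 0.0003, 0.0102, -0.0, 0.0854],[-0.0013, 0.0003, 0.0102, -0.0, 0.0854],[-0.0013, 0.0003, 0.0102, -0.0, 0.0854],[-0.0013, 0.0003, 0.0102, -0.0, 0.0854],[-0.0013, 0.0003, 0.0102, -0.0, 0.0854],[-0.0013, 0.0003, 0.0102, -0.0, 0.0854],[-0.0013, 0.0003, 0.0102, -0.0, 0.0854],[-0.0013, 0.0003, 0.0102, -0.0, 0.0854],[-0.0013, 0.0003, 0.0102, -0.0, 0.0854]
```

>>> carry_out --pt "-0.0013 0.0003 0.01 0 0.0854" --pt "-0.0013 0.0003 0.01 0 0.0854" --pt "-0.0013 0.0003 0.01 0 0.0854" --pt "-0.0013 0.0003 0.01 0 0.0854" --pt "-0.0013 0.0003 0.01 0 0.0854" --pt "-0.0013 0.0003 0.01 0 0.0854" --pt "-0.0013 0.0003 0.01 0 0.0854" --pt "-0.0013 0.0003 0.01 0 0.0854" --pt "-0.0013 0.0003 0.01 0 0.0854" --pt "-0.0013 0.0003 0.01 0 0.0854" --pt "0 0 0 0 0.0854"

```text
time_s: 25.45
ee_pos: [0.6564, -0.2318, 0.0891]
tool_rot: [-178.6, -5.1, 151.6]
ft_force: [-0.1, -0.0, -0.6]
grip_width: 0.997
```

```bash
python3 plan.py .656 -.234 .087 151.5 2 .0854
```

```text
25.45 [ 0.6564 -0.2318  0.0891] [-178.63   -5.09  151.61] [-0.1 -0.  -0.6] 0.997
[-0.0004, -0.001, 0.0011, 0.05, 0.0854],[-0.0004, -0.001, 0.0011, 0.05, 0.0854]
```

>>> carry_out --pt "-0.0005 -0.001 0.001 0 0.0854" --pt "0 -0.001 0 0 0.07" --pt "0 0 0 0 0.04" --pt "0 0 0 0 0.04" --pt "0 0 0 0 0.04" --pt "0 0 0 0 0.04" --pt "0 0 0 0 0.04" --pt "0 0 0 0 0.04"

```text
time_s: 26.25
ee_pos: [0.6567, -0.2346, 0.0895]
tool_rot: [-178.6, -4.9, 151.6]
ft_force: [0.4, 0.7, -1.2]
grip_width: 0.649
```

>>> carry_out --pt "0 0 -0.003 0 0.04" --pt "0 0 -0.006 0 0.04" --pt "0 0 -0.01 0 0.04" --pt "0 0 -0.01 0 0.04" --pt "0 0 -0.01 0 0.04" --pt "0 0 -0.01 0 0.04" --pt "0 0 -0.01 0 0.04" --pt "0 0 -0.01 0 0.04" --pt "0 0 -0.005 0 0.04" --pt "0 0 0 0 0.04"

```text
time_s: 27.25
ee_pos: [0.6638, -0.2361, 0.1706]
tool_rot: [-178.6, -4.9, 151.6]
ft_force: [0.0, 0.3, -3.5]
grip_width: 0.652
```

```bash
python3 st.py; python3 plan.py .52 .16 .19 128 24 .04
```

```text
27.25 [-25.4  29.6  71.4  -1.1  84.  -86.9] sum 184.96646412161553 [-178.64252419   -4.90213562  151.60234492] [ 0.66384685 -0.23614632  0.17056916] toolz [-0.086  0.02  -0.996]
27.25 [ 0.6638 -0.2361  0.1706] [-178.64   -4.9   151.6 ] [ 0.   0.3 -3.5] 0.652
[0.0131, 0.0117, 0.0, 0.98, 0.04],[0.0133, 0.0114, 0.0001, 0.98, 0.04],[0.0135, 0.0112, 0.0001, 0.98, 0.04],[0.0137, 0.011, 0.0001, 0.98, 0.04],[0.0139, 0.0107, 0.0001, 0.98, 0.04],[0.0141, 0.0105, 0.0001, 0.98, 0.04],[0.0143, 0.0103, 0.0002, 0.98, 0.04],[0.0144, 0.01, 0.0002, 0.98, 0.04],[0.0146, 0.0098, 0.0002, 0.98, 0.04],[0.0148, 0.0095, 0.0002, 0.98, 0.04],[0.0149, 0.0093, 0.0002, 0.98, 0.04],[0.0151, 0.009, 0.0003, 0.98, 0.04]
[0.0152, 0.0087, 0.0003, 0.98, 0.04],[0.0154, 0.0085, 0.0003, 0.98, 0.04],[0.0155, 0.0082, 0.0003, 0.98, 0.04],[0.0157, 0.008, 0.0003, 0.98, 0.04],[0.0158, 0.0077, 0.0004, 0.98, 0.04],[0.0159, 0.0074, 0.0004, 0.98, 0.04],[0.0161, 0.0071, 0.0004, 0.98, 0.04],[0.0162, 0.0069, 0.0004, 0.98, 0.04],[0.0163, 0.0066, 0.0004, 0.98, 0.04],[0.0164, 0.0063, 0.0004, 0.98, 0.04],[0.0165, 0.006, 0.0005, 0.98, 0.04],[0.0166, 0.0057, 0.0005, 0.98, 0.04]
```

```bash
python3 plan.py .4955 .188 .185 122 34 .04 | head -2
```

```text
27.25 [ 0.6638 -0.2361  0.1706] [-178.64   -4.9   151.6 ] [ 0.   0.3 -3.5] 0.652
[0.0103, 0.0086, 0.0003, 0.87, 0.04],[0.0104, 0.0085, 0.0003, 0.87, 0.04],[0.0105, 0.0083, 0.0003, 0.87, 0.04],[0.0107, 0.0082, 0.0003, 0.87, 0.04],[0.0108, 0.008, 0.0003, 0.87, 0.04],[0.0109, 0.0078, 0.0003, 0.87, 0.04],[0.011, 0.0077, 0.0003, 0.87, 0.04],[0.0111, 0.0075, 0.0004, 0.87, 0.04],[0.0113, 0.0073, 0.0004, 0.87, 0.04],[0.0114, 0.0071, 0.0004, 0.87, 0.04],[0.0115, 0.007, 0.0004, 0.87, 0.04],[0.0116, 0.0068, 0.0004, 0.87, 0.04]
```

>>> carry_out --pt "0.005 0.0045 0 0.5 0.04" --pt "0.0085 0.007 0 0.9 0.04" --pt "0.0105 0.0085 0 0.9 0.04" --pt "0.0105 0.008 0 0.9 0.04" --pt "0.011 0.008 0 0.9 0.04" --pt "0.011 0.008 0 0.9 0.04" --pt "0.011 0.0075 0 0.9 0.04" --pt "0.011 0.0075 0 0.9 0.04" --pt "0.0115 0.0075 0 0.9 0.04" --pt "0.0115 0.007 0 0.9 0.04" --pt "0.0115 0.007 0 0.9 0.04" --pt "0.0115 0.007 0 0.9 0.04"

```text
time_s: 28.45
ee_pos: [0.5975, -0.0791, 0.1706]
tool_rot: [-177.5, -5.5, 140.3]
ft_force: [0.0, 0.2, -3.7]
grip_width: 0.653
```

```bash
python3 st.py; python3 plan.py .4955 .188 .185 122 22 .04
```

```text
28.45 [-15.   16.7  88.3  -0.   81.  -65.4] sum 186.02083993129372 [-177.47585964   -5.4679849   140.30861064] [ 0.59750437 -0.07909383  0.17062377] toolz [-0.101  0.027 -0.994]
28.45 [ 0.5975 -0.0791  0.1706] [-177.48   -5.47  140.31] [ 0.   0.2 -3.7] 0.653
[0.0113, 0.0064, 0.0001, 0.83, 0.04],[0.0114, 0.0062, 0.0002, 0.83, 0.04],[0.0115, 0.0061, 0.0002, 0.83, 0.04],[0.0116, 0.0059, 0.0002, 0.83, 0.04],[0.0117, 0.0057, 0.0002, 0.83, 0.04],[0.0118, 0.0056, 0.0002, 0.83, 0.04],[0.0118, 0.0054, 0.0002, 0.83, 0.04],[0.0119, 0.0052, 0.0003, 0.83, 0.04],[0.012, 0.005, 0.0003, 0.83, 0.04],[0.0121, 0.0049, 0.0003, 0.83, 0.04],[0.0121, 0.0047, 0.0003, 0.83, 0.04],[0.0122, 0.0045, 0.0003, 0.83, 0.04]
[0.0123, 0.0043, 0.0003, 0.83, 0.04],[0.0123, 0.0042, 0.0003, 0.83, 0.04],[0.0124, 0.004, 0.0004, 0.83, 0.04],[0.0124, 0.0038, 0.0004, 0.83, 0.04],[0.0125, 0.0036, 0.0004, 0.83, 0.04],[0.0125, 0.0034, 0.0004, 0.83, 0.04],[0.0126, 0.0033, 0.0004, 0.83, 0.04],[0.0126, 0.0031, 0.0004, 0.83, 0.04],[0.0127, 0.0029, 0.0004, 0.83, 0.04],[0.0127, 0.0027, 0.0004, 0.83, 0.04]
```

>>> carry_out --pt "0.0115 0.0065 0 0.8 0.04" --pt "0.0115 0.006 0 0.8 0.04" --pt "0.0115 0.006 0 0.8 0.04" --pt "0.0115 0.006 0 0.8 0.04" --pt "0.0115 0.006 0 0.8 0.04" --pt "0.0115 0.0055 0 0.8 0.04" --pt "0.012 0.0055 0 0.8 0.04" --pt "0.012 0.005 0 0.8 0.04" --pt "0.012 0.005 0 0.8 0.04" --pt "0.012 0.005 0 0.8 0.04" --pt "0.012 0.005 0 0.8 0.04" --pt "0.012 0.0045 0 0.8 0.04"

```text
time_s: 29.65
ee_pos: [0.5271, 0.0831, 0.1738]
tool_rot: [-176.0, -5.6, 130.0]
ft_force: [0.2, 0.8, -4.2]
grip_width: 0.651
```

```bash
python3 st.py; python3 plan.py .4955 .188 .185 122 10 .04
```

```text
29.65 [ -0.6   7.7  98.5   1.7  80.5 -41.2] sum 186.7018221695839 [-176.00652202   -5.6312945   130.01238073] [0.52709115 0.08313807 0.17384427] toolz [-0.116  0.03  -0.993]
29.65 [0.5271 0.0831 0.1738] [-176.01   -5.63  130.01] [ 0.2  0.8 -4.2] 0.651
[0.0101, 0.0043, -0.0004, 0.8, 0.04],[0.0102, 0.0042, -0.0004, 0.8, 0.04],[0.0102, 0.004, -0.0004, 0.8, 0.04],[0.0103, 0.0039, -0.0004, 0.8, 0.04],[0.0103, 0.0037, -0.0004, 0.8, 0.04],[0.0104, 0.0036, -0.0003, 0.8, 0.04],[0.0104, 0.0034, -0.0003, 0.8, 0.04],[0.0105, 0.0033, -0.0003, 0.8, 0.04],[0.0105, 0.0032, -0.0003, 0.8, 0.04],[0.0106, 0.003, -0.0003, 0.8, 0.04]
```

>>> carry_out --pt "0.01 0.0042 -0.001 0.4 0.04" --pt "0.01 0.004 -0.001 0.4 0.04" --pt "0.01 0.004 -0.001 0.4 0.04" --pt "0.01 0.004 -0.001 0.4 0.04" --pt "0.01 0.004 -0.001 0.4 0.04" --pt "0.01 0.004 0 0.4 0.04" --pt "0.01 0.004 0 0.4 0.04" --pt "0.01 0.004 0 0.4 0.04" --pt "0.006 0.003 0 0 0.04" --pt "0 0 0 0 0.04"

```text
time_s: 30.65
ee_pos: [0.4971, 0.1818, 0.1846]
tool_rot: [-175.6, -5.5, 126.6]
ft_force: [0.1, -0.3, -4.6]
grip_width: 0.653
```

```bash
cat > jar.py <<'E'
from h import *
o=readout.observe();E=lambda a:Ro.from_euler('xyz',a,degrees=True)
Rg,Rn=E([-178.64,-4.90,151.60]),E(o['tool_rot']);Q=Rn*Rg.inv()
tg=np.array([.6567,-.2346,.0895])
f=lambda z:o['ee_pos']+Q.apply(np.array([.656,-.234,z])-tg)
b,m=f(0),f(.0575);ax=Q.apply([0,0,1])
print('bottom',b.round(4),'mid',m.round(4),'tilt deg',np.degrees(np.arccos(ax[2])).round(2),'axis',ax.round(3),'lowest',b[2]-.029*np.hypot(ax[0],ax[1]))
c,s=np.cos(np.radians(20.93)),np.sin(np.radians(20.93))
print('bottom in tray_floor: y',-(b[0]*c+b[1]*s-.530),' x',-b[0]*s+b[1]*c-(.055-.0505))
E
python3 st.py; python3 jar.py;  python3 plan.py .4955 .188 .175 126 10 .04|head -2
```

```text
30.65 [  9.7   6.1  99.1   2.9  81.2 -27.8] sum 186.41458258175368 [-175.59814258   -5.457528    126.61756896] [0.49707348 0.18177266 0.18459341] toolz [-0.118  0.03  -0.993]
bottom [0.4924 0.1805 0.0952] mid [0.4951 0.1818 0.1526] tilt deg 3.08 axis [0.048 0.024 0.999] lowest 0.09366296846071427
bottom in tray_floor: y 0.005639025109629436  x -0.0118218498828477
30.65 [0.4971 0.1818 0.1846] [-175.6    -5.46  126.62] [ 0.1 -0.3 -4.6] 0.653
[0.0005, 0.0003, 0.001, 0.06, 0.04],[0.0005, 0.0003, 0.001, 0.06, 0.04],[0.0005, 0.0003, 0.001, 0.06, 0.04],[0.0005, 0.0003, 0.001, 0.06, 0.04],[0.0005, 0.0003, 0.001, 0.06, 0.04],[0.0005, 0.0003, 0.001, 0.06, 0.04],[0.0005, 0.0003, 0.001, 0.06, 0.04],[0.0005, 0.0003, 0.001, 0.06, 0.04],[0.0005, 0.0003, 0.001, 0.06, 0.04],[0.0005, 0.0003, 0.001, 0.06, 0.04]
```

```bash
python3 plan.py .495 .1874 .1246 126.6 11 .04|cut -c1-90
```

```text
30.65 [0.4971 0.1818 0.1846] [-175.6    -5.46  126.62] [ 0.1 -0.3 -4.6] 0.653
[0.0, 0.0006, 0.0055, 0.0, 0.04],[0.0, 0.0006, 0.0055, 0.0, 0.04],[0.0, 0.0006, 0.0055, 0.
```

>>> carry_out --pt "0.002 0.0006 0.003 0 0.04" --pt "0.002 0.0006 0.005 0 0.04" --pt "0 0.0006 0.006 0 0.04" --pt "0 0.0006 0.006 0 0.04" --pt "0 0.0006 0.006 0 0.04" --pt "0 0.0006 0.006 0 0.04" --pt "-0.001 0.0006 0.006 0 0.04" --pt "-0.001 0.0006 0.006 0 0.04" --pt "-0.001 0.0006 0.005 0 0.04" --pt "0 0.0006 0.003 0 0.04" --pt "0 0 0 0 0.04"

```text
time_s: 31.75
ee_pos: [0.4946, 0.1864, 0.1263]
tool_rot: [-175.4, -5.5, 126.5]
ft_force: [0.4, 0.5, -4.7]
grip_width: 0.649
```

```bash
python3 st.py; python3 jar.py;  python3 plan.py .495 .1874 .1146 126.6 5 .04|cut -c1-90
```

```text
31.75 [ 10.2   9.6 101.9   3.   75.1 -27.4] sum 186.54197711961373 [-175.43496744   -5.47182531  126.50143831] [0.49457895 0.18643707 0.12632827] toolz [-0.121  0.029 -0.992]
bottom [0.4897 0.185  0.037 ] mid [0.4926 0.1865 0.0944] tilt deg 3.24 axis [0.051 0.025 0.998] lowest 0.0353294327294611
bottom in tray_floor: y 0.006551906511539141  x -0.006612145518393335
31.75 [0.4946 0.1864 0.1263] [-175.43   -5.47  126.5 ] [ 0.4  0.5 -4.7] 0.649
[-0.0001, 0.0004, 0.0023, -0.02, 0.04],[-0.0001, 0.0004, 0.0023, -0.02, 0.04],[-0.0001, 0.
```

Lowest edge about 7 mm above the floor; easing down.

>>> carry_out --pt "0 0.0002 0.0015 0 0.04" --pt "0 0.0002 0.0015 0 0.04" --pt "0 0.0002 0.0015 0 0.04" --pt "0 0 0.001 0 0.04"

```text
time_s: 32.15
ee_pos: [0.4952, 0.1872, 0.1214]
tool_rot: [-175.5, -5.4, 126.5]
ft_force: [-0.0, -0.5, -3.3]
grip_width: 0.65
```

>>> carry_out --pt "0 0 0.001 0 0.04" --pt "0 0 0.001 0 0.04"

```text
time_s: 32.35
ee_pos: [0.4951, 0.1873, 0.1195]
tool_rot: [-175.6, -5.4, 126.5]
ft_force: [0.4, -0.4, -4.1]
grip_width: 0.652
```

```bash
python3 jar.py
```

```text
bottom [0.4904 0.186  0.0301] mid [0.4932 0.1874 0.0875] tilt deg 3.11 axis [0.048 0.025 0.999] lowest 0.028532873889799443
bottom in tray_floor: y 0.005545551748655564  x -0.0059861511760967365
```

>>> carry_out --pt "0 0 0.001 0 0.04" --pt "0 0 0.001 0 0.04"

```text
time_s: 32.55
ee_pos: [0.4949, 0.1874, 0.1174]
tool_rot: [-175.6, -5.4, 126.5]
ft_force: [0.3, -0.5, -1.0]
grip_width: 0.655
```

>>> carry_out --pt "0 0 0.001 0 0.04"

```text
time_s: 32.65
ee_pos: [0.495, 0.1874, 0.1171]
tool_rot: [-175.6, -5.4, 126.5]
ft_force: [-2.5, -1.7, 6.3]
grip_width: 0.65
```

>>> carry_out --pt "0 0 0 0 0.054" --pt "0 0 0 0 0.056" --pt "0 0 0 0 0.057" --pt "0 0 0 0 0.058" --pt "0 0 0 0 0.06" --pt "0 0 0 0 0.063" --pt "0 0 0 0 0.067" --pt "0 0 0 0 0.072" --pt "0 0 0 0 0.076" --pt "0 0 0 0 0.076"

```text
time_s: 33.65
ee_pos: [0.4963, 0.1877, 0.1185]
tool_rot: [-175.8, -5.3, 126.5]
ft_force: [-0.3, -0.5, -0.8]
grip_width: 0.892
```

```bash
python3 st.py; python3 - <<'E'
from h import *
c,P=snap('wrist','w8.png')
for k in('scene','top'): snap(k,k[0]+'8.png')
E
```

```text
33.65 [ 10.3  10.1 102.2   3.   73.9 -27.4] sum 186.18574872386614 [-175.75693256   -5.32202228  126.53965136] [0.49630398 0.18773506 0.11850435] toolz [-0.115  0.03  -0.993]
```

```bash
python3 plan.py .4945 .1877 .23 126.5 12 .0854|cut -c1-140;python3 - <<'E'
from h import *
P=cp('wrist');im=cv2.imread('pics/w8.png')
g=cv2.GaussianBlur(cv2.cvtColor(im,cv2.COLOR_BGR2GRAY),(5,5),0).astype(float)
m=np.minimum(np.hypot(cv2.Sobel(g,6,1,0),cv2.Sobel(g,6,0,1)),80)
t=np.linspace(0,2*np.pi,90);best=[]
for x in np.arange(.475,.511,.001):
  for y in np.arange(.17,.206,.001):
    s=c=0
    for a in t:
        u,v=proj(P,(x+.029*np.cos(a),y+.029*np.sin(a),.142))
        if 0<=u<639 and 0<=v<399: s+=m[int(v+.5)%400,int(u+.5)%640];c+=1
    best.append((s/max(c,30),x,y,c))
best.sort(reverse=True);print(np.round(best[:4],4))
E
```

```text
33.8 [0.4962 0.1877 0.1184] [-175.74   -5.33  126.54] [-0.5 -0.   0.8] 0.889
[0.0009, -0.0008, -0.0092, 0.0, 0.0854],[0.0009, -0.0008, -0.0092, 0.0, 0.0854],[0.0009, -0.0008, -0.0092, 0.0, 0.0854],[0.0009, -0.0008, -0
[[52.0717  0.492   0.186  90.    ]
 [51.7513  0.491   0.184  90.    ]
 [51.6338  0.491   0.185  90.    ]
 [48.5795  0.491   0.186  90.    ]]
```

>>> carry_out --pt "0 0 0 0 0.0854" --pt "0 -0.001 0 0 0.0854" --pt "0.001 -0.0008 -0.006 0 0.0854" --pt "0.001 -0.0008 -0.008 0 0.0854" --pt "0.001 -0.0008 -0.01 0 0.0854" --pt "0.001 -0.0008 -0.01 0 0.0854" --pt "0.001 -0.0008 -0.01 0 0.0854" --pt "0.001 -0.0008 -0.01 0 0.0854" --pt "0.001 -0.0008 -0.012 0 0.0854" --pt "0.001 -0.0008 -0.015 0 0.0854" --pt "0.001 -0.0008 -0.015 0 0.0854" --pt "0 0 -0.015 0 0.0854"

```text
time_s: 35.0
ee_pos: [0.4964, 0.1866, 0.2393]
tool_rot: [-175.7, -5.3, 126.5]
ft_force: [0.5, -0.2, -0.2]
grip_width: 0.994
```

>>> carry_out --pt "0 0 -0.02 0 0.0854" --pt "0 0 -0.02 0 0.0854" --pt "0 0 -0.02 0 0.0854" --pt "0 0 -0.02 0 0.0854" --pt "0 -0.02 -0.01 0 0.0854" --pt "0 -0.02 0 0 0.0854" --pt "0 -0.02 0 0 0.0854" --pt "0 -0.02 0 0 0.0854" --pt "0 -0.02 0 0 0.0854" --pt "0 0 0 0 0.0854"

```text
time_s: 36.0
ee_pos: [0.4257, 0.1221, 0.3516]
tool_rot: [-176.3, -5.0, 126.6]
ft_force: [-0.1, 0.3, -0.2]
grip_width: 1.001
```

```bash
python3 st.py; python3 - <<'E'
from h import *
a,Q=snap('top','t9.png');b,P=snap('scene','s9.png');c,W=snap('wrist','w9.png')
o=np.zeros((600,800,3),np.uint8)
o[:300,:400]=cv2.resize(b[140:260,390:550][:,:,::-1],(400,300),interpolation=cv2.INTER_CUBIC)
o[300:,:400]=cv2.resize(a[120:270,140:340][:,:,::-1],(400,300),interpolation=cv2.INTER_CUBIC)
o[:250,400:]=cv2.resize(c[:,:,::-1],(400,250))
o[250:500,400:]=cv2.resize(b[:,:,::-1],(400,250))
cv2.imwrite('pics/m9.png',o)
E
```

```text
36.0 [  4.  -11.5  98.2   2.2  99.1 -32.5] sum 185.7823837044523 [-176.32102186   -4.98620028  126.64249518] [0.42565322 0.12209165 0.3516373 ] toolz [-0.103  0.031 -0.994]
```

View pics/m9.png

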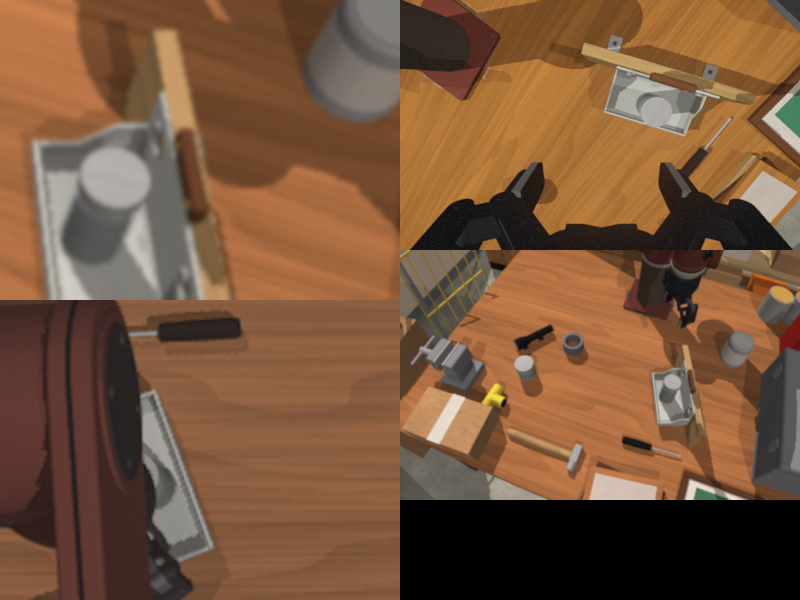

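The final views show the jar upright in the hung tray, which is flush on both screws. The bystanders are where they were and the gripper is clear.

```bash
python3 -c "
from h import *
print(finish_job())"
```

```text
the job is handed in; nothing more can be done
None
```

The tray is hung on both screws and the tall jar is standing upright in it. I handed the job in at about 36 s of robot time; the hand-in reports no verdict.

**Tray:** I gripped it by the bar, passed both keyholes over the heads and lowered it until a push met about 25 N at the expected height. After release, the pictures showed both heads through the plate and the force on the tool was zero.

**Jar:** I set it down until the floor carried its weight, then opened the fingers gradually. A fit of the lid put the jar upright at about (0.492, 0.186), roughly 6 mm from the tray floor's centre in each direction. The last pictures showed the tray still hung, the gripper clear and the squat jar, tape, torch and screwdriver not visibly moved; I did not measure the four.

**What disagreed:**
- **Tool tilt:** the tool picked up about 5° of tilt on the way to the jar, rising to nearly 7° while carrying it. I could not correct it or find the cause, so I chose the jaw direction to limit its effect. By my estimate the jar was set down about 3° off upright.
- **Screw position:** the fixed cameras and the wrist camera differed by about 5 mm across the board face. I took an in-between position for the approach and advanced in small steps while watching the force.

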